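# Unpack the turning blanks onto the drying rack and close the tote

## Task

Flip both orange clips off the tote's long edges, then lift the lid off and set it down flat on the black mat. Lay every blank from the tote on the ribbed rack, one to a groove and about centred along it, so that it lies still; then put the lid back fully home on the tote and snap both clips shut over it. Leave the other things on the bench alone.

Things in the scene. Friction and masses are not known exactly. Their poses are not given: they have to be found in the camera images.
- tote: grey storage tote fixed to the bench, open box 240 (x) x 136 (y) x 72 high, 5 mm walls; origin at the centre of its underside on the bench, x along its long side. It stands left or right of the mat. Inside, a corrugated floor has three shallow V valleys 64 mm apart along x (bottoms 12 mm above the bench, ridges between them 18 mm, slopes at the ends up to 19 mm); the blanks lie in them with their axes along the tote's y, 29 mm above the bench
- clip_a (a joint): sprung orange clip on the tote's +y long edge, hinged on an axis parallel to the tote's x, 80 mm from the tote's middle in y and 52 mm above the bench: 0 = shut (upright, its hook 2 mm over the lid's top), 1.2 rad = fully open (leaning outward, away from the tote). Over-centre spring: below 0.55 rad it snaps shut, above it snaps open; about 0.15 N m, 3 N at the tab. While shut the lid cannot be lifted
- clip_b (a joint): the same clip on the tote's -y long edge, opening towards -y
- clip_a_tab (a point): on clip a's plate (26 wide along the tote's x, 5 thick), 50 mm from the hinge axis, 12 mm short of its free end; when shut it is 102 mm above the bench, with 27 mm of the plate clear above the hook, and the hook reaches 18 mm inward of the plate at 82 to 87 mm above the bench. The plate's sides can be pinched from above, shut or open; from inside the tab can be pushed outward
- clip_b_tab (a point): the same on clip b
- lid: loose clear lid with blue edges, 246 x 144 x 8 mm, 0.25 kg; origin at the centre of the plate's underside, x along its long side, z up. A locating frame 7 mm deep below it drops 4 mm free all round inside the tote's rim; home on the tote its origin is 72 mm above the bench, lying on the mat 10 mm
- lid_handle (a point): middle of the lid's blue handle bar, 38 mm above the lid's origin: bar 104 long along the lid's x, 14 wide, 14 high, 23 mm clear space under it
- mat: black rubber mat 280 x 170 x 3 mm stuck to the bench between tote and rack, the place for the lid; origin at the centre of its underside
- rack: ribbed drying rack fixed to the bench: plywood board 270 (x) x 150 (y), top 30 mm above the bench, with four pairs of aluminium ribs (10 mm round, half sunk, 20 mm apart, running along y) that make four grooves 64 mm apart along x; origin at the centre of its underside
- groove0 (a point): middle of groove 0, at the height where the axis of a blank lying in it is (52.6 mm above the bench); x and y as the rack's
- groove1 (a point): middle of groove 1, at the height where the axis of a blank lying in it is (52.6 mm above the bench); x and y as the rack's
- groove2 (a point): middle of groove 2, at the height where the axis of a blank lying in it is (52.6 mm above the bench); x and y as the rack's
- groove3 (a point): middle of groove 3, at the height where the axis of a blank lying in it is (52.6 mm above the bench); x and y as the rack's
- blank0: dark round turning blank, a rough cylinder 34 mm in diameter and 110 long, 90 g, rolls if not in a groove; origin at its middle on the axis, x along the axis. May be absent
- blank1: medium brown round turning blank, a rough cylinder 34 mm in diameter and 110 long, 90 g, rolls if not in a groove; origin at its middle on the axis, x along the axis. May be absent
- blank2: pale round turning blank, a rough cylinder 34 mm in diameter and 110 long, 90 g, rolls if not in a groove; origin at its middle on the axis, x along the axis. May be absent
- chuck: steel lathe chuck, 90 mm across, 55 high; a bystander, leave it alone; origin at the middle of its underside (hand tools: near the middle)
- sealer: blue bottle of end-grain sealer, 60 mm across, 130 high; a bystander, leave it alone; origin at the middle of its underside (hand tools: near the middle)
- wax: yellow wax tin, 76 mm across, 50 high; a bystander, leave it alone; origin at the middle of its underside (hand tools: near the middle)
- sanding_block: cork sanding block 100 x 60 x 35; a bystander, leave it alone; origin at the middle of its underside (hand tools: near the middle)
- gouge: dark-handled turning gouge 240 long; a bystander, leave it alone; origin at the middle of its underside (hand tools: near the middle)
- mallet: hammer 260 long; a bystander, leave it alone; origin at the middle of its underside (hand tools: near the middle)

How it is judged:
By the outcome, as a careful person would: the job done as asked, in the order asked, and still so for the second after the job is handed in, with the robot touching nothing.
Of blank0, blank1, blank2 only 2 to 3 are there at a start; the rules pass over those that are not, and their reading is None.
At some moment in a run one of lid may be knocked a few centimetres aside while the robot is not near it.
Once in a run the grip may slacken for a moment while it holds something.
It also fails if it takes over 208 s, if anything falls off the work surface, if the arm or the gripper's body presses on something with over 40 N, if the wrist force passes 120 N, or if a joint passes its speed limit or range.

## Robot

A 7-joint arm with a two-finger parallel gripper is mounted at the origin on the work surface. World frame = base frame: x ahead of the robot, y to its left, z up, the work surface at z = 0. Lengths are in m, angles in rad, forces in N, time in s.
With the tool pointing down it reaches from about 0.4 to 0.9 m from the base axis. Payload 5.6 kg.
Tool frame: the origin (TCP) lies at the centre of the arm's flange, where the gripper is bolted on; the fingertips stand bot.nose_length ahead of it and the grasp point (between the pads) lies 171 mm ahead of it (bot.nose_length is the distance from the TCP to the fingertips, in m); z points along the fingers, x is the direction in which the jaws open and shut, and the axes are right-handed (so a half turn about z gives the same grasp; the last joint's range is limited). The gripper opens to 92 mm and grips with 3 to 60 N. Pads are 20 mm wide; open, the fingers measure 128 mm over their backs; the gripper's body (75 mm by 189 mm) begins 69 mm behind the grasp point.
Start: joints at [1.088, 0.468, -0.012, 1.603, 0.006, 1.071, -0.056], TCP at [0.277, -0.588, 0.405] pointing down, gripper open.
Joint ranges: [-2.53, 2.53], [-0.31, 2.02], [-1.57, 1.55], [0.28, 2.44], [-1.29, 4.43], [0.15, 1.84], [-2.92, 2.92]. Speed limits (rad/s): [2.57, 2.57, 3.14, 3.14, 3.14, 3.14, 3.14].

## Interface

Orientations are given as a unit quaternion [x, y, z, w].
In Python, from workcell import bot, optics gives the robot as it stands. The module is installed in compiled form; this text tells all that it offers.
- The arm moves only by the tool arm_command, never from a script. Its argument "steps" is a list of rows, each a list of 5 numbers: the shift along the world's x, y, z in m, then the turn about the world's z in degrees, then the finger opening in m, from 0 to 0.0919. In form: [[tx, ty, tz, spin, gripper], ...]. A call has exactly 5 rows; each row is the pose to reach, as a shift and turn from the pose commanded when the call began; what a row does not reach only later rows make up. A row lasts 1/10 s, in which the tool goes at most 50 mm and 8.59 degrees, less where a joint would pass 70% of its speed; a pose out of reach is approached as far as the arm can. A call with a gripper value outside its range is refused whole. The fingers move at their own pace and stop on an object; "force" is the grip in N (left out, the last holds). Time passes only in rows, so rows that repeat a pose let the fingers close, or fill a call up. It gives the time, the measured TCP pose, the force and the opening at its end, in the units of the state.
- bot.get_state(): the state, without advancing time (a new reading comes with each control period).
- optics.get_image(name): name is "side" or "top" or "wrist"; returns a dict with "image" (420x560x3 uint8, red, green, blue), "fx", "fy", "cx", "cy" (pixels), "R" (3x3) and "t" (3): a world point X has camera coordinates R X + t. Camera axes: x right, y down, z forward; pixel columns grow to the right and rows downward; lengths in m; the calibration is good to about 2 mm. A picture is of the moment at which its call begins. There is no depth.
- bot.hand_in(): hands the job in, once; it reports no verdict.
The state is a dict: "time_s": time; "joint_positions": joint angles; "dq": joint speeds; "effort": joint torques, N m; "tcp_pos": TCP position; "orientation": TCP orientation; "ft_force": force on the tool from outside, world axes, zero at the start; "wrist_torque": the same for the moment, N m; "width": finger opening in m.
Only numpy, scipy, OpenCV 4.12 (cv2) and the standard library are available. Lean on these libraries where they do the work, as an engineer would, in place of code of your own. Each camera call takes 0.05 s, during which the arm holds its last target. There are 200 camera calls.

## Working session

There is one attempt and no reset: what is moved stays moved. The work goes in short steps, Python scripts to look and compute and a tool call to move; the robot and the scene stay as the last step left them, time stands still between calls to the robot, and variables do not carry over. Pictures are saved under pics/ and viewed, about 12 in all and at most 16, crops included, and the job is handed in when it is done.

Besides the shell and the picture viewer there is one more tool, called after "Emit:" by a JSON object that holds its "api" and its "payload". arm_command: Moves the arm, as the interface text tells. Its arguments: {"type":"object","properties":{"steps":{"type":"array","items":{"type":"array","items":{"type":"number"}}},"force":{"type":"number"}},"required":["steps"]}

```bash
mkdir -p pics
cat > h.py <<'E'
import numpy as np, cv2
from workcell import bot, optics
def snap(name,fn):
    d=optics.get_image(name); cv2.imwrite('pics/'+fn,d['image'][:,:,::-1]); np.savez('pics/'+fn[:-4],**d); return d
def ray(d,u,v,z):
    R=np.array(d['R']);t=np.array(d['t']);c=-R.T@t
    r=R.T@np.array([(u-d['cx'])/d['fx'],(v-d['cy'])/d['fy'],1]); return (c+r*(z-c[2])/r[2]).round(4)
def proj(d,X):
    p=np.array(d['R'])@np.array(X)+np.array(d['t']); return np.array([d['fx']*p[0]/p[2]+d['cx'],d['fy']*p[1]/p[2]+d['cy']])
E
python3 - <<'E'
from h import *
print(bot.get_state(),bot.nose_length)
for n in('top','side'):
    d=snap(n,n+'0.png'); R=np.array(d['R']);print(n,d['fx'],d['cx'],d['cy'],R.round(3).tolist(),(-R.T@d['t']).round(3))
E
```

```text
{'time_s': 0.0, 'joint_positions': array([ 1.08801491,  0.46837514, -0.0116106 ,  1.60362145,  0.00600186,
        1.07141477, -0.05630163]), 'dq': array([ 1.58708859e-04, -8.86553055e-04, -9.93459015e-05, -1.32744147e-03,
       -4.58292446e-04, -2.89983911e-03, -4.48788270e-04]), 'effort': array([-4.71993153e-04, -5.20574963e+01, -1.30950238e-02, -2.43757582e+01,
       -5.66718145e-02,  1.71171018e-02,  1.69982882e-04]), 'tcp_pos': array([ 0.27658553, -0.58793917,  0.40374229]), 'orientation': array([ 8.44300979e-01, -5.35868511e-01, -7.84289646e-04, -4.25083867e-04]), 'ft_force': array([-0.42970161,  0.41553718,  0.80171041]), 'wrist_torque': array([0.04482023, 0.01503983, 0.00065524]), 'width': 0.09186205688491772} 0.1901
top 512.910859701668 267.90568531963544 197.71008918440452 [[-0.023, -1.0, -0.02], [-0.995, 0.025, -0.097], [0.097, 0.018, -0.995]] [ 0.416 -0.021  1.654]
side 498.51490109517806 285.1274116219927 213.93435860478823 [[-0.983, -0.182, -0.019], [-0.109, 0.666, -0.738], [0.147, -0.723, -0.675]] [0.358 1.086 1.116]
```

View pics/top0.png

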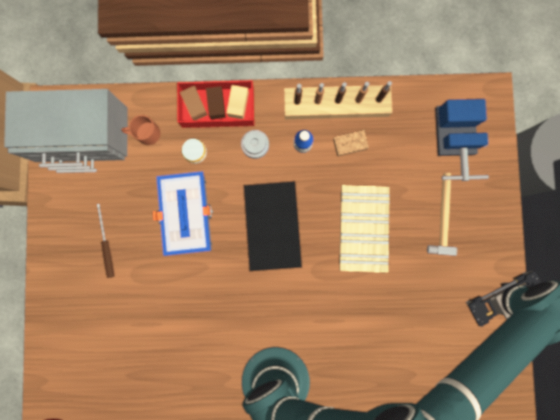

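View pics/side0.png

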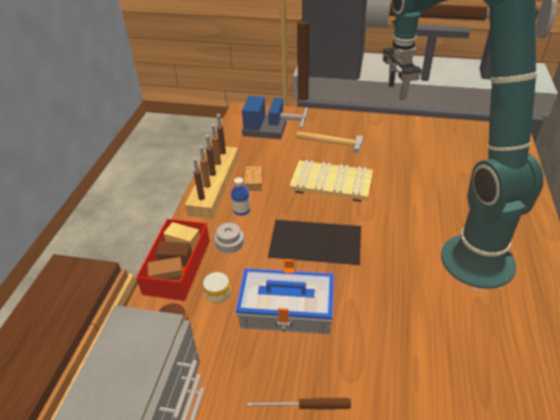

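The top view shows the tote at left (px 184,214) with orange clips at (157,216) and (208,211), the black mat in the middle (272,226) and the rack at right (365,228). All the bystanders are clear of the path. I'll measure the poses next.

```bash
cat >> h.py <<'E'
def mask(img,lo,hi,roi=None):
    h=cv2.cvtColor(np.ascontiguousarray(img),cv2.COLOR_RGB2HSV); m=cv2.inRange(h,np.array(lo),np.array(hi))
    if roi: 
        k=np.zeros_like(m); k[roi[1]:roi[3],roi[0]:roi[2]]=1; m=m*k
    return m
def rect(d,m,z):
    v,u=np.nonzero(m); P=np.array([ray(d,a,b,z)[:2] for a,b in zip(u,v)],np.float32)
    c,s,a=cv2.minAreaRect(P)
    if s[0]<s[1]: s=s[::-1]; a-=90
    return np.round(c,4),np.round(s,4),round((a+90)%180-90,2),len(u)
E
python3 - <<'E'
from h import *
d=dict(np.load('pics/top0.npz')); im=d['image']
print('lid',rect(d,mask(im,(105,120,80),(130,255,255),(150,165,215,260)),.078))
print('mat',rect(d,mask(im,(0,0,0),(180,255,40),(235,170,310,280)),.003))
print('rack',rect(d,mask(im,(15,30,140),(40,160,255),(330,178,400,280)),.03))
m=mask(im,(3,150,150),(14,255,255),(145,195,222,235)); 
n,l,s,c=cv2.connectedComponentsWithStats(m)
for i in range(1,n): print(s[i],ray(d,*c[i],.1))
m=mask(im,(105,120,60),(130,255,255),(172,185,196,240));print('handle',rect(d,m,.117))
E
python3 - <<'E'
import cv2
a=cv2.imread('pics/top0.png')[160:290,140:410]
cv2.imwrite('pics/c1.png',cv2.resize(a,None,fx=2.9,fy=2.9,interpolation=cv2.INTER_CUBIC))
E
```

```text
lid (array([0.5303, 0.2693]), array([0.2418, 0.1432]), 4.95, 846)Traceback (most recent call last):
  File "<stdin>", line 4, in <module>
  File "h.py", line 17, in rect
    c,s,a=cv2.minAreaRect(P)
          ~~~~~~~~~~~~~~~^^^
cv2.error: OpenCV(4.12.0) /io/opencv/modules/imgproc/src/convhull.cpp:143: error: (-215:Assertion failed) total >= 0 && (depth == CV_32F || depth == CV_32S) in function 'convexHull'
```

View pics/c1.png

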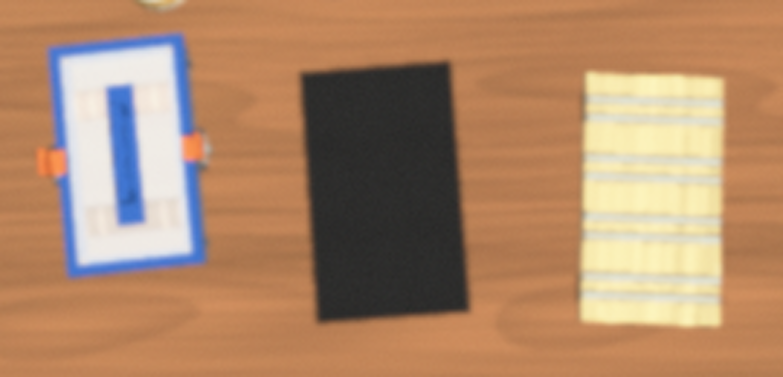

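The crop shows the lid, mat and rack clearly, with four rib pairs on the rack. Two faint tan patches show under the lid, so there are probably two blanks in the outer valleys.

Run:
```python
from h import *
d=dict(np.load('pics/top0.npz')); im=d['image']
print('mat',rect(d,mask(im,(0,0,0),(180,255,70),(235,170,310,280)),.003))
print('rack',rect(d,mask(im,(15,25,150),(40,160,255),(330,178,400,280)),.03))
m=mask(im,(3,150,150),(14,255,255),(145,195,222,235)); 
n,l,s,c=cv2.connectedComponentsWithStats(m)
for i in range(1,n): print(s[i],ray(d,*c[i],.1))
m=mask(im,(105,120,60),(130,255,255),(172,185,196,240));print('handle',rect(d,m,.117))
print(im[230,272],im[200,350])
```

```text
mat (array([ 0.4877, -0.0033]), array([0.2713, 0.1613]), 2.88, 4228)
rack (array([ 0.4718, -0.2942]), array([0.2755, 0.1569]), -3.5, 4226)
[204 207   6   7  33] [0.5349 0.1949 0.1   ]
[152 210  10  11  83] [0.5227 0.3486 0.1   ]
handle (array([0.5275, 0.2633]), array([0.1399, 0.0225]), 4.62, 344)
[45 45 44] [226 226 207]
```

Emit:
{"api": "arm_command", "payload": {"steps": [[0.012,0.042,0.01,3.5,0.09],[0.025,0.084,0.02,7,0.09],[0.037,0.126,0.03,10.5,0.09],[0.05,0.168,0.04,14,0.09],[0.062,0.21,0.05,17.5,0.09]], "force": 30}}

```text
time_s: 0.6
tcp_pos: [0.339, -0.3762, 0.4547]
orientation: [0.917, -0.4, -0.0, -0.0]
ft_force: [1.3, -0.0, 0.1]
width: 0.0901
```

Emit:
{"api": "arm_command", "payload": {"steps": [[0.012,0.042,0.0,3.5,0.04],[0.025,0.084,0.0,7,0.0],[0.037,0.126,0.0,10.5,0.0],[0.05,0.168,0.0,14,0.0],[0.062,0.21,0.0,17.5,0.0]]}}

```text
time_s: 1.1
tcp_pos: [0.4007, -0.1663, 0.4546]
orientation: [0.967, -0.256, 0.0, 0.0]
ft_force: [0.6, -0.1, 0.3]
width: 0.0522
```

Emit:
{"api": "arm_command", "payload": {"steps": [[0.012,0.042,0.0,3.5,0.0],[0.025,0.084,0.0,7,0.0],[0.037,0.126,0.0,10.5,0.0],[0.05,0.168,0.0,14,0.0],[0.062,0.21,0.0,17.5,0.0]]}}

```text
time_s: 1.6
tcp_pos: [0.4627, 0.0435, 0.4547]
orientation: [0.994, -0.106, 0.0, 0.0]
ft_force: [1.1, -0.7, 0.4]
width: 0.0124
```

Emit:
{"api": "arm_command", "payload": {"steps": [[0.012,0.042,0.0,3.5,0.0],[0.025,0.084,0.0,7,0.0],[0.037,0.126,0.0,10.5,0.0],[0.05,0.168,0.0,14,0.0],[0.062,0.21,0.0,17.5,0.0]]}}

```text
time_s: 2.1
tcp_pos: [0.5251, 0.2533, 0.4543]
orientation: [0.999, 0.046, -0.0, 0.0]
ft_force: [0.6, -0.9, -0.3]
width: 0.0004
```

Run:
```python
from h import *
d=snap('wrist','w1.png'); R=np.array(d['R']);print(d['fx'],R.round(3).tolist(),(-R.T@d['t']).round(3))
s=bot.get_state();print(s['tcp_pos'],s['orientation'],s['ft_force'],s['width'])
```

```text
294.42536170869005 [[0.996, 0.091, -0.001], [0.089, -0.964, 0.249], [0.022, -0.248, -0.969]] [0.52  0.322 0.434]
[0.52471478 0.25988953 0.45431251] [ 9.98692911e-01  5.10014960e-02  4.53367226e-06 -3.36396352e-03] [1.20324741 3.78506678 2.24610238] 0.0005650846852281907
```

View pics/w1.png

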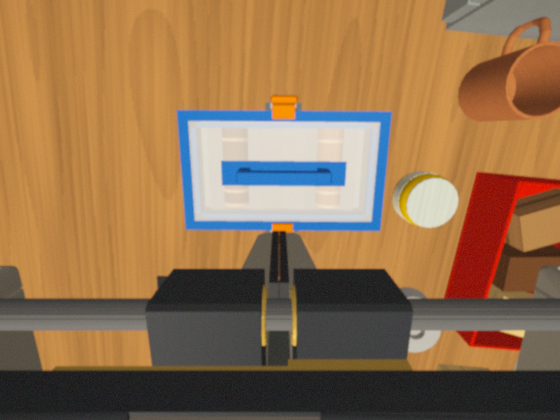

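The wrist view shows the lid (px 180–390, 110–230), clips at (284,107) and (282,228), and two blanks, at px 235 and 330. The middle valley is empty. I'll measure this now that the arm has settled.

Run:
```python
from h import *
d=optics.get_image('wrist'); im=d['image']
print('lid',rect(d,mask(im,(105,150,80),(130,255,255),(150,90,410,240)),.078))
m=mask(im,(105,150,80),(130,255,255),(205,150,365,200)); print('handle',rect(d,m,.117))
m=mask(im,(5,180,150),(18,255,255),(255,85,310,235))
n,l,s,c=cv2.connectedComponentsWithStats(m)
for i in range(1,n): print(s[i],ray(d,*c[i],.1), ray(d,s[i][0],c[i][1],.1), ray(d,s[i][0]+s[i][2],c[i][1],.1))
s=bot.get_state();print(s['tcp_pos'],s['orientation'],s['ft_force'],s['width'])
```

```text
lid (array([0.5298, 0.2717]), array([0.2455, 0.143 ]), 4.93, 4156)
handle (array([0.5286, 0.2779]), array([0.1319, 0.0243]), 5.02, 1668)
[271 104  27  23 511] [0.5225 0.3476 0.1   ] [0.5087 0.3462 0.1   ] [0.5379 0.3492 0.1   ]
[289 231   1   1   1] [0.5428 0.2155 0.1   ] [0.5428 0.2155 0.1   ] [0.544  0.2156 0.1   ]
[286 232   2   1   2] [0.5399 0.2139 0.1   ] [0.5393 0.2139 0.1   ] [0.5417 0.2141 0.1   ]
[0.52406738 0.25731083 0.45407153] [ 9.98767202e-01  4.95808129e-02 -7.87857252e-04 -2.28009303e-03] [ 0.24120351  0.28240892 -0.32171674] 0.0004696422879217632
```

Emit:
{"api": "arm_command", "payload": {"steps": [[0,0.04,0,0,0],[0,0.078,-0.01,0,0],[0,0.078,-0.05,0,0],[0,0.078,-0.1,0,0],[0,0.078,-0.14,0,0]]}}

```text
time_s: 2.7
tcp_pos: [0.5243, 0.3287, 0.3121]
orientation: [0.999, 0.045, -0.001, 0.001]
ft_force: [-0.2, -0.3, -0.8]
width: 0.0005
```

Emit:
{"api": "arm_command", "payload": {"steps": [[0,0,-0.014,0,0],[0,0,-0.028,0,0],[0,0,-0.028,0,0],[0,0,-0.028,0,0],[-0.001,0.008,-0.028,0,0]]}}

```text
time_s: 3.2
tcp_pos: [0.5247, 0.3374, 0.2885]
orientation: [0.999, 0.044, 0.001, -0.0]
ft_force: [0.6, 0.3, -0.4]
width: 0.0005
```

Emit:
{"api": "arm_command", "payload": {"steps": [[-0.001,0.008,0,0,0],[-0.001,0.016,0,0,0],[-0.002,0.024,0,0,0],[-0.003,0.032,0,0,0],[-0.003,0.038,0,0,0]]}}

```text
time_s: 3.7
tcp_pos: [0.5199, 0.3778, 0.2869]
orientation: [0.999, 0.046, -0.0, -0.001]
ft_force: [0.3, 0.9, -0.2]
width: 0.0003
```

Emit:
{"api": "arm_command", "payload": {"steps": [[0,0,0,0,0],[0,0,0.04,0,0],[0,0,0.08,0,0],[0,-0.05,0.08,0,0],[0,-0.1,0.08,0,0]]}}

```text
time_s: 4.2
tcp_pos: [0.5201, 0.2768, 0.3683]
orientation: [0.999, 0.047, 0.001, -0.001]
ft_force: [1.0, -1.6, -1.1]
width: 0.0001
```

Run:
```python
from h import *
d=snap('side','s1.png')
cv2.imwrite('pics/s1c.png',cv2.resize(d['image'][220:360,190:390,::-1],None,fx=3,fy=3))
s=bot.get_state();print(s['tcp_pos'],s['ft_force'])
```

```text
[0.52224547 0.26646281 0.3664089 ] [-0.38531017 -7.15246349 -2.73825114]
```

View pics/s1c.png

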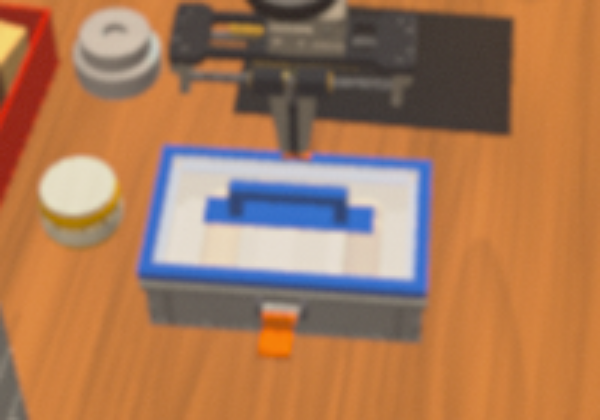

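Clip a is open: orange at (275,335) is leaning outward. Clip b is next.

Emit:
{"api": "arm_command", "payload": {"steps": [[0.007,-0.033,0,0,0],[0.014,-0.065,0,0,0],[0.014,-0.065,-0.04,0,0],[0.014,-0.065,-0.08,0,0],[0.014,-0.065,-0.08,0,0]]}}

```text
time_s: 4.75
tcp_pos: [0.5331, 0.2096, 0.2823]
orientation: [0.999, 0.045, -0.004, 0.001]
ft_force: [-0.4, -0.4, -0.8]
width: 0.0003
```

Emit:
{"api": "arm_command", "payload": {"steps": [[0,0,0,0,0],[0.001,-0.008,0,0,0],[0.001,-0.016,0,0,0],[0.002,-0.024,0,0,0],[0.003,-0.032,0,0,0]]}}

```text
time_s: 5.25
tcp_pos: [0.5379, 0.1783, 0.2876]
orientation: [0.999, 0.045, 0.001, -0.0]
ft_force: [0.3, 1.3, -0.5]
width: 0.0007
```

Emit:
{"api": "arm_command", "payload": {"steps": [[0.001,-0.008,0,0,0],[0.001,-0.014,0,0,0],[0.001,-0.014,0,0,0],[0.001,-0.014,0.04,0,0],[0.001,-0.014,0.08,0,0.04]]}}

```text
time_s: 5.75
tcp_pos: [0.5383, 0.1644, 0.3666]
orientation: [0.999, 0.045, -0.002, 0.0]
ft_force: [1.7, 1.2, 1.1]
width: 0.0068
```

Emit:
{"api": "arm_command", "payload": {"steps": [[-0.002,0.02,0.02,8,0.05],[-0.004,0.04,0.04,16,0.05],[-0.006,0.06,0.06,24,0.05],[-0.008,0.08,0.06,32,0.05],[-0.009,0.1,0.06,40,0.05]]}}

```text
time_s: 6.25
tcp_pos: [0.5296, 0.2655, 0.4276]
orientation: [0.922, 0.387, 0.001, 0.0]
ft_force: [1.2, -0.1, 0.0]
width: 0.0464
```

Emit:
{"api": "arm_command", "payload": {"steps": [[0,0.004,0,8,0.05],[0,0.004,0,16,0.05],[0,0.004,0,24,0.05],[0,0.004,0,32,0.05],[0,0.004,0,40,0.05]]}}

```text
time_s: 6.75
tcp_pos: [0.5297, 0.2687, 0.4266]
orientation: [0.734, 0.679, -0.0, 0.0]
ft_force: [-0.1, 0.5, -0.8]
width: 0.0502
```

Emit:
{"api": "arm_command", "payload": {"steps": [[0,0,0,5,0.05],[0,0,0,10,0.05],[0,0,0,10,0.05],[0,0,0,10,0.05],[0,0,0,10,0.05]]}}

```text
time_s: 7.25
tcp_pos: [0.5297, 0.2688, 0.4267]
orientation: [0.675, 0.738, -0.0, 0.0]
ft_force: [-0.4, 0.5, -0.1]
width: 0.0501
```

Run:
```python
from h import *
d=snap('wrist','w2.png')
s=bot.get_state();print(s['tcp_pos'],s['orientation'],s['ft_force'])
t=optics.get_image('top')
print('lid',rect(t,mask(t['image'],(105,120,80),(130,255,255),(150,165,215,260)),.078))
```

```text
[0.52968355 0.26882077 0.42671601] [ 6.74760685e-01  7.38036577e-01 -4.49411869e-05  1.61731330e-04] [ 0.12932202  0.18864738 -0.85807519]
lid (array([0.5302, 0.2695]), array([0.2418, 0.1424]), 4.9, 322)
```

View pics/w2.png

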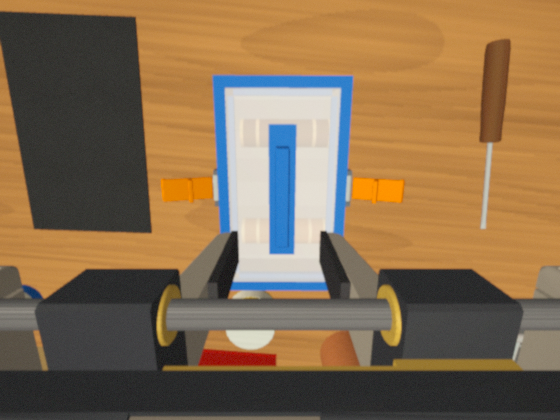

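Both clips are open (orange at (187,188) and (378,190)) and the lid sits centred under the gripper. I'll grasp the handle.

Emit:
{"api": "arm_command", "payload": {"steps": [[0,0.001,-0.04,0,0.05],[0,0.001,-0.08,0,0.05],[0,0.001,-0.12,0,0.05],[0,0.001,-0.14,0,0.05],[0,0.001,-0.146,0,0.05]], "force": 40}}

```text
time_s: 7.85
tcp_pos: [0.5291, 0.2693, 0.2782]
orientation: [0.674, 0.738, -0.002, -0.001]
ft_force: [-0.3, -0.1, 0.3]
width: 0.0501
```

Emit:
{"api": "arm_command", "payload": {"steps": [[0,0,0,0,0.04],[0,0,0,0,0.02],[0,0,0,0,0],[0,0,0,0,0],[0,0,0,0,0]]}}

```text
time_s: 8.35
tcp_pos: [0.5299, 0.2704, 0.2818]
orientation: [0.674, 0.738, 0.001, 0.0]
ft_force: [-0.1, 0.8, 2.2]
width: 0.0134
```

Emit:
{"api": "arm_command", "payload": {"steps": [[0,0,0,0,0],[0,0,0.01,0,0],[0,0,0.03,0,0],[0,0,0.055,0,0],[0,0,0.08,0,0]]}}

```text
time_s: 8.85
tcp_pos: [0.5294, 0.2693, 0.3612]
orientation: [0.674, 0.738, -0.001, -0.0]
ft_force: [-0.3, -0.4, -1.8]
width: 0.0134
```

Emit:
{"api": "arm_command", "payload": {"steps": [[-0.002,-0.015,0,0,0],[-0.006,-0.045,0,0,0],[-0.011,-0.075,0,-1,0],[-0.016,-0.105,0,-1,0],[-0.021,-0.135,0,-2,0]]}}

```text
time_s: 9.35
tcp_pos: [0.5081, 0.1333, 0.3605]
orientation: [0.687, 0.726, -0.001, -0.0]
ft_force: [-0.2, -0.8, -2.7]
width: 0.0135
```

Emit:
{"api": "arm_command", "payload": {"steps": [[-0.005,-0.03,0,0,0],[-0.01,-0.06,0,0,0],[-0.015,-0.09,0,0,0],[-0.02,-0.12,0,0,0],[-0.021,-0.138,0,0,0]]}}

```text
time_s: 9.85
tcp_pos: [0.4868, -0.0059, 0.3604]
orientation: [0.688, 0.726, -0.002, -0.0]
ft_force: [0.4, 0.3, -2.7]
width: 0.0136
```

Emit:
{"api": "arm_command", "payload": {"steps": [[0,0,0,0,0],[0,0,-0.03,0,0],[0,0,-0.06,0,0],[0,0,-0.09,0,0],[0,0,-0.115,0,0]]}}

```text
time_s: 10.35
tcp_pos: [0.4873, -0.0024, 0.2444]
orientation: [0.687, 0.727, -0.0, -0.0]
ft_force: [-0.0, -0.8, -2.3]
width: 0.0135
```

Run:
```python
from h import *
d=snap('side','s2.png')
cv2.imwrite('pics/s2c.png',cv2.resize(d['image'][180:340,190:410,::-1],None,fx=3,fy=3))
s=bot.get_state();print(s['tcp_pos'],s['ft_force'],s['width'])
```

```text
[ 0.48605125 -0.00278595  0.24146179] [-2.00426237 -0.27561354 -4.66453048] 0.013284950447731184
```

View pics/s2c.png

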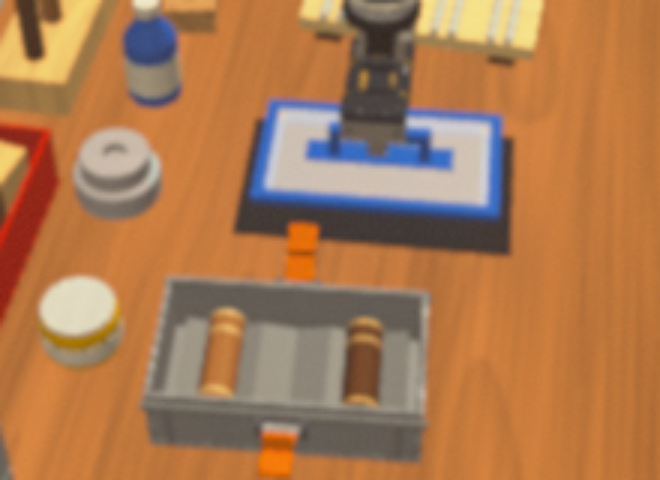

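The lid is held over the mat, and two blanks are visible: brown at (222,350) and dark at (363,360). I'll lower the lid.

Emit:
{"api": "arm_command", "payload": {"steps": [[0,0,-0.007,0,0],[0,0,-0.014,0,0],[0,0,-0.02,0,0],[0,0,-0.025,0,0],[0,0,-0.026,0,0]]}}

```text
time_s: 10.9
tcp_pos: [0.4878, -0.0033, 0.2197]
orientation: [0.687, 0.726, -0.0, 0.0]
ft_force: [-2.8, -1.2, 6.6]
width: 0.0138
```

Emit:
{"api": "arm_command", "payload": {"steps": [[0,0,0,0,0],[0,0,0,0,0.02],[0,0,0,0,0.04],[0,0,0,0,0.05],[0,0,0,0,0.05]]}}

```text
time_s: 11.4
tcp_pos: [0.4878, -0.0031, 0.2199]
orientation: [0.687, 0.727, 0.0, 0.0]
ft_force: [-0.0, 0.1, -0.3]
width: 0.0419
```

Emit:
{"api": "arm_command", "payload": {"steps": [[0,0,0.03,0,0.05],[0,0,0.06,0,0.05],[0,0,0.1,0,0.05],[0,0,0.15,0,0.05],[0,0,0.19,0,0.05]]}}

```text
time_s: 11.9
tcp_pos: [0.4876, -0.0027, 0.412]
orientation: [0.687, 0.727, 0.0, 0.0]
ft_force: [-0.1, -0.2, 0.3]
width: 0.05
```

Emit:
{"api": "arm_command", "payload": {"steps": [[-0.001,-0.02,0.01,-8,0.05],[-0.003,-0.04,0.02,-16,0.05],[-0.004,-0.06,0.03,-24,0.05],[-0.005,-0.08,0.04,-32,0.05],[-0.006,-0.1,0.04,-40,0.05]]}}

```text
time_s: 12.4
tcp_pos: [0.4818, -0.1037, 0.4511]
orientation: [0.895, 0.445, 0.001, 0.001]
ft_force: [-0.6, -0.3, 0.2]
width: 0.0497
```

Emit:
{"api": "arm_command", "payload": {"steps": [[-0.002,-0.03,0,-8,0.05],[-0.004,-0.06,0,-16,0.05],[-0.005,-0.09,0,-24,0.05],[-0.006,-0.12,0,-32,0.05],[-0.008,-0.15,0,-40,0.05]]}}

```text
time_s: 12.9
tcp_pos: [0.4735, -0.2542, 0.4498]
orientation: [0.994, 0.112, 0.0, 0.0]
ft_force: [-0.5, -0.6, -1.3]
width: 0.0502
```

Emit:
{"api": "arm_command", "payload": {"steps": [[-0.001,-0.025,0,-8,0.05],[-0.003,-0.047,0,-16.7,0.05],[-0.003,-0.047,0,-16.7,0.05],[-0.003,-0.047,0,-16.7,0.05],[-0.003,-0.047,0,-16.7,0.05]]}}

```text
time_s: 13.4
tcp_pos: [0.471, -0.2986, 0.4498]
orientation: [1.0, -0.029, 0.0, -0.0]
ft_force: [0.4, 0.8, 0.5]
width: 0.05
```

Run:
```python
from h import *
d=snap('wrist','w3.png')
s=bot.get_state();print(s['tcp_pos'],s['orientation'],s['ft_force'],s['width'])
```

```text
[ 0.47106958 -0.29860913  0.44984075] [ 9.99588454e-01 -2.86859432e-02  1.03643875e-04 -1.69340193e-04] [-0.47489117 -0.7090833   0.72057286] 0.05005783589297974
```

View pics/w3.png

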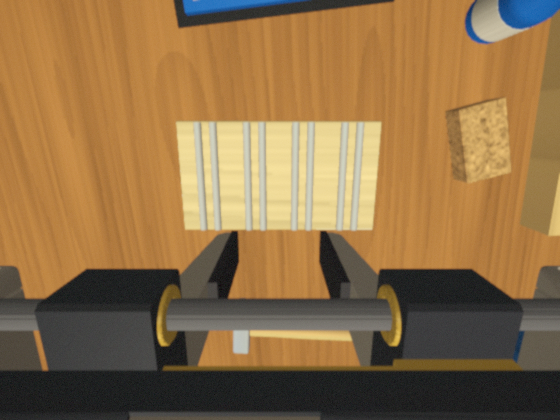

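The rack fills px (177–381, 122–231) and its four grooves are clear. I'll measure it.

Run:
```python
from h import *
d=dict(np.load('pics/w3.npz')); im=d['image']
m=mask(im,(20,40,150),(40,160,255),(165,112,395,232))
k=np.zeros_like(m)
m=cv2.morphologyEx(m,cv2.MORPH_CLOSE,np.ones((9,9)))
m=cv2.morphologyEx(m,cv2.MORPH_OPEN,np.ones((5,5)))
print('rack',rect(d,m,.03))
for r in(140,215):
    g=im[r,170:390].astype(int); s=g.max(1)-g.min(1)
    print(r,[int(i+170) for i in np.nonzero(s<35)[0]])
for c in [(177,122),(381,122),(374,231),(183,231)]: print(ray(d,*c,.03))
```

```text
rack (array([ 0.472 , -0.2925]), array([0.2686, 0.1486]), -3.32, 21443)
140 [195, 196, 197, 198, 199, 200, 210, 211, 212, 213, 214, 215, 244, 245, 246, 247, 248, 249, 259, 260, 261, 262, 263, 264, 293, 294, 295, 296, 297, 308, 309, 310, 311, 312, 313, 341, 342, 343, 344, 345, 346, 356, 357, 358, 359, 360, 361, 362]
215 [200, 201, 202, 203, 204, 205, 214, 215, 216, 217, 218, 219, 246, 247, 248, 249, 250, 251, 260, 261, 262, 263, 264, 265, 292, 293, 294, 295, 296, 306, 307, 308, 309, 310, 311, 337, 338, 339, 340, 341, 342, 352, 353, 354, 355, 356]
[ 0.3442 -0.212   0.03  ]
[ 0.6101 -0.2274  0.03  ]
[ 0.6043 -0.3776  0.03  ]
[ 0.3312 -0.3618  0.03  ]
```

Emit:
{"api": "arm_command", "payload": {"steps": [[0.004,0.04,0,1.7,0.05],[0.008,0.08,0,3.4,0.05],[0.012,0.12,0,5,0.05],[0.015,0.16,0,6.7,0.05],[0.019,0.2,0,8.4,0.05]]}}

```text
time_s: 13.95
tcp_pos: [0.4893, -0.0974, 0.4499]
orientation: [0.999, 0.045, 0.0, 0.0]
ft_force: [1.1, 0.2, -0.8]
width: 0.0502
```

Emit:
{"api": "arm_command", "payload": {"steps": [[0.004,0.04,0,0,0.05],[0.008,0.08,0,0,0.05],[0.012,0.12,0,0,0.05],[0.015,0.16,0,0,0.05],[0.019,0.2,0,0,0.05]]}}

```text
time_s: 14.45
tcp_pos: [0.508, 0.1024, 0.45]
orientation: [0.999, 0.044, 0.0, 0.0]
ft_force: [0.8, -0.6, 0.1]
width: 0.0495
```

Emit:
{"api": "arm_command", "payload": {"steps": [[0.004,0.04,0,0,0.05],[0.008,0.08,0,0,0.05],[0.012,0.12,0,0,0.05],[0.015,0.156,0,0,0.05],[0.015,0.156,0,0,0.05]]}}

```text
time_s: 14.95
tcp_pos: [0.5213, 0.2619, 0.4502]
orientation: [0.999, 0.048, -0.0, -0.002]
ft_force: [-0.4, 0.1, -0.1]
width: 0.0501
```

Emit:
{"api": "arm_command", "payload": {"steps": [[0,0,0,0,0.05],[0,0,0,0,0.05],[0,0,0,0,0.05],[0,0,0,0,0.05],[0,0,0,0,0.05]]}}

```text
time_s: 15.45
tcp_pos: [0.5239, 0.255, 0.4498]
orientation: [0.999, 0.042, 0.0, 0.0]
ft_force: [-0.0, 0.5, -0.8]
width: 0.0499
```

Run:
```python
from h import *
D=dict(np.load('pics/w3.npz'))
for r,cs in((140,(205,254,303,351.5)),(215,(209.5,255.5,301.5,347))): print([ray(D,c,r,.035)[:2].tolist() for c in cs])
d=snap('wrist','w4.png')
s=bot.get_state();print(s['tcp_pos'],s['orientation'],s['ft_force'],s['width'])
```

```text
[[0.3792, -0.2368], [0.4432, -0.2406], [0.5072, -0.2443], [0.5705, -0.248]]
[[0.3732, -0.3388], [0.4372, -0.3425], [0.5012, -0.3463], [0.5646, -0.3499]]
[0.52390089 0.25514402 0.44981079] [9.99112810e-01 4.21136011e-02 1.31805550e-04 1.38937823e-04] [-0.99704008 -0.00164871 -0.89478517] 0.049882943074834846
```

View pics/w4.png

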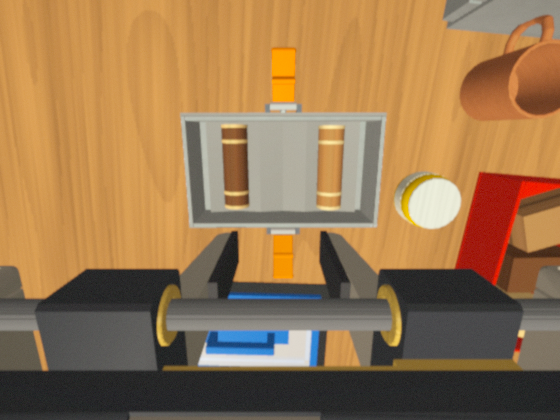

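Both blanks are clear: dark at px (223–249, 124–209) and brown at (317–344, 126–210).

Run:
```python
from h import *
d=dict(np.load('pics/w4.npz')); im=d['image']
R=np.array([[.9963,.0859],[-.0859,.9963]])
for a,b in(((210,115,262,220)),((303,115,357,220))) if 0 else (((235,124),(236,209)),((331,126),(329.5,210))):
    P=[ray(d,*a,.034)[:2],ray(d,*b,.034)[:2]]; c=(P[0]+P[1])/2
    print(P,np.linalg.norm(P[0]-P[1]),c, R@(c-[.530,.2705]))
for z,m in((.072,mask(im,(0,0,60),(180,40,255),(178,110,390,230))),): print('rim',rect(d,m,z))
```

```text
[array([0.4625, 0.3261]), array([0.4691, 0.2122])] 0.11409106012304382 [0.4658  0.26915] [-0.06407843  0.00416977]
[array([0.5866, 0.3339]), array([0.5988, 0.2216])] 0.11296074539414121 [0.5927  0.27775] [0.06309078 0.00183724]
rim (array([0.5286, 0.2737]), array([0.2381, 0.1452]), 4.8, 17855)
```

Emit:
{"api": "arm_command", "payload": {"steps": [[-0.03,0.007,-0.03,0,0.048],[-0.058,0.014,-0.06,0,0.048],[-0.058,0.014,-0.1,0,0.048],[-0.058,0.014,-0.14,0,0.048],[-0.058,0.014,-0.16,0,0.048]], "force": 35}}

```text
time_s: 16.0
tcp_pos: [0.4649, 0.2688, 0.2868]
orientation: [0.999, 0.043, -0.002, 0.001]
ft_force: [0.1, -0.5, -0.1]
width: 0.0483
```

Emit:
{"api": "arm_command", "payload": {"steps": [[0,0,-0.03,0,0.048],[0,0,-0.055,0,0.048],[0,0,-0.068,0,0.048],[0,0,-0.075,0,0.048],[0,0,-0.076,0,0.048]]}}

```text
time_s: 16.5
tcp_pos: [0.4658, 0.2699, 0.2136]
orientation: [0.999, 0.043, -0.0, 0.0]
ft_force: [0.8, -0.4, 0.2]
width: 0.0477
```

Emit:
{"api": "arm_command", "payload": {"steps": [[0,0,0,0,0.048],[0,0,0,0,0.04],[0,0,0,0,0.02],[0,0,0,0,0.02],[0,0,0,0,0.02]]}}

```text
time_s: 17.0
tcp_pos: [0.4652, 0.2701, 0.2145]
orientation: [0.999, 0.043, -0.0, 0.0]
ft_force: [-2.7, -0.9, 5.7]
width: 0.033
```

Emit:
{"api": "arm_command", "payload": {"steps": [[0,0,0.01,0,0.02],[0,0,0.03,0,0.02],[0,0,0.07,0,0.02],[0,0,0.11,0,0.02],[0,0,0.12,0,0.02]]}}

```text
time_s: 17.5
tcp_pos: [0.4665, 0.2709, 0.3383]
orientation: [0.999, 0.043, 0.004, -0.002]
ft_force: [-0.1, 0.3, -0.4]
width: 0.0333
```

Emit:
{"api": "arm_command", "payload": {"steps": [[-0.001,-0.03,0,-1.6,0.02],[-0.003,-0.07,0,-3.2,0.02],[-0.005,-0.11,0,-5,0.02],[-0.007,-0.15,0,-6.6,0.02],[-0.009,-0.19,0,-8.2,0.02]]}}

```text
time_s: 18.0
tcp_pos: [0.4563, 0.078, 0.3335]
orientation: [1.0, -0.029, 0.0, 0.0]
ft_force: [0.8, 1.2, -1.2]
width: 0.0334
```

Emit:
{"api": "arm_command", "payload": {"steps": [[-0.002,-0.04,0,0,0.02],[-0.004,-0.08,0,0,0.02],[-0.006,-0.12,0,0,0.02],[-0.007,-0.16,0,0,0.02],[-0.009,-0.2,0,0,0.02]]}}

```text
time_s: 18.5
tcp_pos: [0.4472, -0.1221, 0.3337]
orientation: [1.0, -0.029, 0.0, 0.0]
ft_force: [0.6, 1.0, -0.1]
width: 0.0329
```

Emit:
{"api": "arm_command", "payload": {"steps": [[-0.002,-0.04,0,0,0.02],[-0.004,-0.08,0,0,0.02],[-0.006,-0.12,0,0,0.02],[-0.007,-0.15,0,0,0.02],[-0.008,-0.17,0,0,0.02]]}}

```text
time_s: 19.0
tcp_pos: [0.4388, -0.2931, 0.3333]
orientation: [1.0, -0.031, -0.0, 0.0]
ft_force: [0.7, 1.0, -1.0]
width: 0.0331
```

Emit:
{"api": "arm_command", "payload": {"steps": [[0,0,0,0,0.02],[0,0,0,0,0.02],[0,0,-0.02,0,0.02],[0,0,-0.05,0,0.02],[0,0,-0.07,0,0.02]]}}

```text
time_s: 19.5
tcp_pos: [0.4396, -0.2883, 0.2625]
orientation: [1.0, -0.028, -0.0, -0.0]
ft_force: [-0.5, 1.3, -0.8]
width: 0.0331
```

Run:
```python
from h import *
d=snap('side','s3.png')
cv2.imwrite('pics/s3c.png',cv2.resize(d['image'][110:270,240:440,::-1],None,fx=3,fy=3))
s=bot.get_state();print(s['tcp_pos'],s['orientation'],s['ft_force'],s['width'])
```

```text
[ 0.43858347 -0.28789719  0.25993502] [ 0.99961699 -0.02752528 -0.00224617 -0.00178579] [-0.66681467  0.31270649 -2.05058499] 0.03325677326876349
```

View pics/s3c.png

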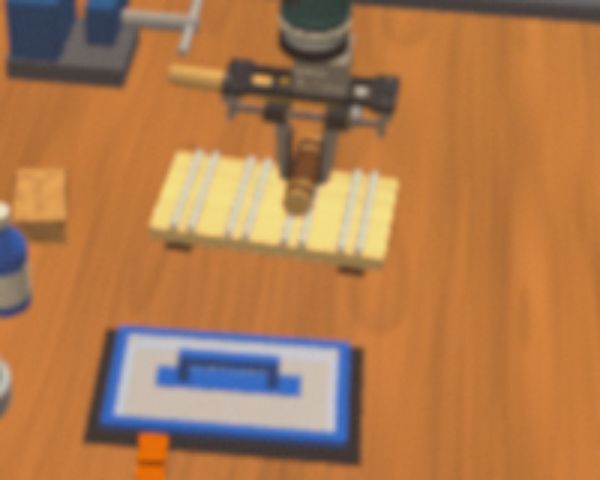

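The dark blank is held level over the second groove from the right in this view (px 300,190). I'll lower and release it.

Emit:
{"api": "arm_command", "payload": {"steps": [[0,0,-0.008,0,0.02],[0,0,-0.016,0,0.02],[0,0,-0.023,0,0.02],[0,0,-0.026,0,0.02],[0,0,-0.026,0,0.02]]}}

```text
time_s: 20.05
tcp_pos: [0.4398, -0.29, 0.2381]
orientation: [1.0, -0.029, -0.0, 0.0]
ft_force: [-0.7, 1.4, 1.9]
width: 0.0332
```

Emit:
{"api": "arm_command", "payload": {"steps": [[0,0,0,0,0.034],[0,0,0,0,0.037],[0,0,0,0,0.042],[0,0,0,0,0.048],[0,0,0,0,0.048]]}}

```text
time_s: 20.55
tcp_pos: [0.4398, -0.2903, 0.2378]
orientation: [1.0, -0.029, 0.0, 0.0]
ft_force: [0.3, 0.2, 0.3]
width: 0.0476
```

Emit:
{"api": "arm_command", "payload": {"steps": [[0,0,0,0,0.048],[0,0,0.03,0,0.048],[0,0,0.07,0,0.048],[0,0,0.11,0,0.048],[0,0,0.15,0,0.048]]}}

```text
time_s: 21.05
tcp_pos: [0.4396, -0.2899, 0.3891]
orientation: [1.0, -0.029, -0.0, -0.0]
ft_force: [0.3, -1.2, 0.4]
width: 0.0477
```

Emit:
{"api": "arm_command", "payload": {"steps": [[0.01,0.038,0,1.6,0.048],[0.02,0.076,0,3.2,0.048],[0.031,0.114,0,5,0.048],[0.041,0.152,0,6.6,0.048],[0.051,0.19,0,8.2,0.048]]}}

```text
time_s: 21.55
tcp_pos: [0.4908, -0.0987, 0.3879]
orientation: [0.999, 0.043, 0.0, 0.0]
ft_force: [-0.7, -0.0, 0.1]
width: 0.0479
```

Emit:
{"api": "arm_command", "payload": {"steps": [[0.01,0.038,0,0,0.048],[0.02,0.076,0,0,0.048],[0.031,0.114,0,0,0.048],[0.041,0.152,0,0,0.048],[0.051,0.19,0,0,0.048]]}}

```text
time_s: 22.05
tcp_pos: [0.5419, 0.0913, 0.3877]
orientation: [0.999, 0.043, 0.0, 0.0]
ft_force: [0.6, -1.2, -0.4]
width: 0.0482
```

Emit:
{"api": "arm_command", "payload": {"steps": [[0.01,0.038,0,0,0.048],[0.02,0.076,0,0,0.048],[0.031,0.114,0,0,0.048],[0.041,0.152,0,0,0.048],[0.051,0.188,0,0,0.048]]}}

```text
time_s: 22.55
tcp_pos: [0.5929, 0.2795, 0.3874]
orientation: [0.999, 0.043, -0.0, 0.0]
ft_force: [0.3, -0.2, 0.3]
width: 0.048
```

Emit:
{"api": "arm_command", "payload": {"steps": [[0,0,0,0,0.048],[0,0,-0.02,0,0.048],[0,0,-0.06,0,0.048],[0,0,-0.09,0,0.048],[0,0,-0.1,0,0.048]]}}

```text
time_s: 23.05
tcp_pos: [0.592, 0.2759, 0.2842]
orientation: [0.999, 0.042, -0.003, 0.002]
ft_force: [-0.2, 0.6, -0.4]
width: 0.048
```

Run:
```python
from h import *
s=bot.get_state();print(s['tcp_pos'],s['orientation'],s['ft_force'],s['width'])
d=snap('top','t2.png')
cv2.imwrite('pics/t2c.png',cv2.resize(d['image'][140:290,130:420,::-1],None,fx=2.7,fy=2.7))
m=mask(d['image'],(105,120,80),(130,255,255),(225,165,320,285)); print('lid',rect(d,m,.016))
```

```text
[0.59198802 0.27593035 0.2841722 ] [ 0.99910035  0.0423058  -0.00251172  0.0015524 ] [-0.16209536  0.62860432 -0.40394832] 0.04796131994505244
lid (array([ 0.5192, -0.0031]), array([0.1901, 0.1513]), 2.99, 805)
```

View pics/t2c.png

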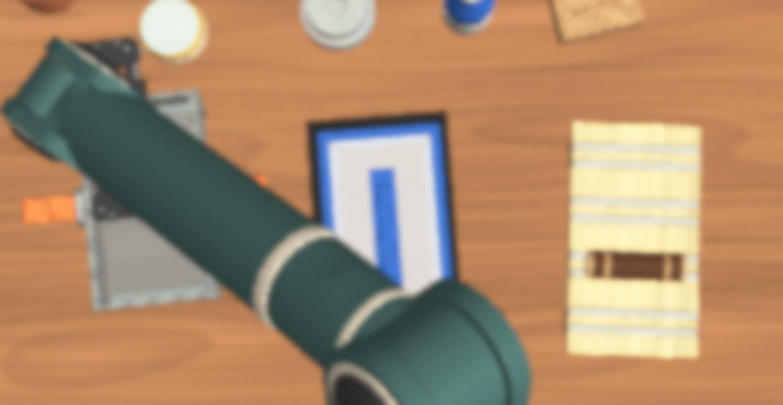

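The dark blank lies centred in its groove (px 635,266) and the lid is still on the mat. Now the brown blank.

Emit:
{"api": "arm_command", "payload": {"steps": [[0,0,-0.03,0,0.048],[0,0,-0.055,0,0.048],[0,0,-0.068,0,0.048],[0,0,-0.074,0,0.048],[0,0,-0.075,0,0.048]]}}

```text
time_s: 23.6
tcp_pos: [0.593, 0.2779, 0.2133]
orientation: [0.999, 0.043, 0.0, -0.0]
ft_force: [0.5, -0.4, -0.0]
width: 0.0479
```

Emit:
{"api": "arm_command", "payload": {"steps": [[0,0,0,0,0.048],[0,0,0,0,0.04],[0,0,0,0,0.02],[0,0,0,0,0.02],[0,0,0,0,0.02]]}}

```text
time_s: 24.1
tcp_pos: [0.5922, 0.2782, 0.2137]
orientation: [0.999, 0.043, -0.0, 0.0]
ft_force: [-3.7, -1.3, 5.6]
width: 0.033
```

Emit:
{"api": "arm_command", "payload": {"steps": [[0,0,0.01,0,0.02],[0,0,0.03,0,0.02],[0,0,0.07,0,0.02],[0,0,0.11,0,0.02],[0,0,0.12,0,0.02]]}}

```text
time_s: 24.6
tcp_pos: [0.5936, 0.2792, 0.3394]
orientation: [0.999, 0.043, 0.004, -0.002]
ft_force: [0.1, 0.7, 0.1]
width: 0.0332
```

Emit:
{"api": "arm_command", "payload": {"steps": [[-0.001,-0.03,0,-1.6,0.02],[-0.003,-0.07,0,-3.2,0.02],[-0.005,-0.11,0,-5,0.02],[-0.007,-0.15,0,-6.6,0.02],[-0.009,-0.19,0,-8.2,0.02]]}}

```text
time_s: 25.1
tcp_pos: [0.5834, 0.0862, 0.3333]
orientation: [1.0, -0.029, 0.0, 0.0]
ft_force: [0.9, 0.3, -1.1]
width: 0.033
```

Emit:
{"api": "arm_command", "payload": {"steps": [[-0.002,-0.04,0,0,0.02],[-0.004,-0.08,0,0,0.02],[-0.006,-0.12,0,0,0.02],[-0.007,-0.16,0,0,0.02],[-0.009,-0.2,0,0,0.02]]}}

```text
time_s: 25.6
tcp_pos: [0.5744, -0.1139, 0.3334]
orientation: [1.0, -0.029, 0.0, 0.0]
ft_force: [0.2, -0.7, -0.4]
width: 0.033
```

Emit:
{"api": "arm_command", "payload": {"steps": [[-0.002,-0.04,0,0,0.02],[-0.004,-0.08,0,0,0.02],[-0.006,-0.12,0,0,0.02],[-0.007,-0.16,0,0,0.02],[-0.007,-0.186,0,0,0.02]]}}

```text
time_s: 26.1
tcp_pos: [0.5667, -0.3021, 0.333]
orientation: [1.0, -0.031, -0.0, 0.001]
ft_force: [-0.2, -0.4, -1.7]
width: 0.0335
```

Emit:
{"api": "arm_command", "payload": {"steps": [[0,0,0,0,0.02],[0,0,0,0,0.02],[0,0,-0.02,0,0.02],[0,0,-0.05,0,0.02],[0,0,-0.07,0,0.02]]}}

```text
time_s: 26.6
tcp_pos: [0.5677, -0.296, 0.2617]
orientation: [1.0, -0.027, -0.0, -0.0]
ft_force: [0.2, -0.5, -1.3]
width: 0.033
```

Run:
```python
from h import *
d=snap('side','s4.png')
cv2.imwrite('pics/s4c.png',cv2.resize(d['image'][110:270,240:440,::-1],None,fx=3,fy=3))
s=bot.get_state();print(s['tcp_pos'],s['orientation'],s['ft_force'],s['width'])
```

```text
[ 0.56660244 -0.29579638  0.2585227 ] [ 0.99962153 -0.02734605 -0.00256157 -0.0015601 ] [-0.84435614  0.80292568 -3.17031426] 0.033171690722352765
```

View pics/s4c.png

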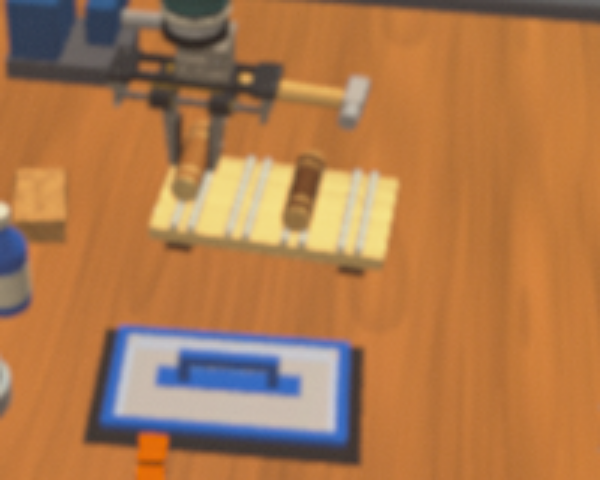

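The brown blank is held over the left groove (px 190,165) and the dark one is lying still. I'll lower and release the brown one.

Emit:
{"api": "arm_command", "payload": {"steps": [[0,0,-0.008,0,0.02],[0,0,-0.016,0,0.02],[0,0,-0.023,0,0.02],[0,0,-0.026,0,0.02],[0,0,-0.026,0,0.02]]}}

```text
time_s: 27.15
tcp_pos: [0.5679, -0.2979, 0.2374]
orientation: [1.0, -0.029, 0.0, 0.0]
ft_force: [-0.7, 1.4, 2.5]
width: 0.0329
```

Emit:
{"api": "arm_command", "payload": {"steps": [[0,0,0,0,0.034],[0,0,0,0,0.037],[0,0,0,0,0.042],[0,0,0,0,0.048],[0,0,0,0,0.048]]}}

```text
time_s: 27.65
tcp_pos: [0.5678, -0.2983, 0.2367]
orientation: [1.0, -0.029, 0.0, 0.0]
ft_force: [-0.4, -0.2, -0.5]
width: 0.0481
```

Emit:
{"api": "arm_command", "payload": {"steps": [[0,0,0,0,0.048],[0,0,0.03,0,0.048],[0,0,0.07,0,0.048],[0,0,0.12,0,0.048],[0,0,0.17,0,0.048]]}}

```text
time_s: 28.15
tcp_pos: [0.5675, -0.298, 0.4081]
orientation: [1.0, -0.029, -0.0, -0.0]
ft_force: [1.0, -1.0, -0.2]
width: 0.0476
```

Emit:
{"api": "arm_command", "payload": {"steps": [[-0.01,0.02,0.02,8,0.05],[-0.02,0.04,0.04,16,0.05],[-0.03,0.06,0.04,24,0.05],[-0.04,0.08,0.04,32,0.05],[-0.05,0.1,0.04,40,0.05]]}}

```text
time_s: 28.65
tcp_pos: [0.5172, -0.1973, 0.447]
orientation: [0.948, 0.317, 0.0, 0.0]
ft_force: [-0.6, -0.9, -0.1]
width: 0.0502
```

Emit:
{"api": "arm_command", "payload": {"steps": [[-0.006,0.04,0,8,0.05],[-0.012,0.08,0,16,0.05],[-0.018,0.12,0,24,0.05],[-0.024,0.16,0,32,0.05],[-0.03,0.19,0,40,0.05]]}}

```text
time_s: 29.15
tcp_pos: [0.4869, -0.0056, 0.4471]
orientation: [0.782, 0.623, 0.0, 0.0]
ft_force: [0.5, 0.1, 0.9]
width: 0.0497
```

Emit:
{"api": "arm_command", "payload": {"steps": [[0,0,0,8,0.05],[0,0,0,16,0.05],[0,0,0,16,0.05],[0,0,0,16,0.05],[0,0,0,16,0.05]]}}

```text
time_s: 29.65
tcp_pos: [0.4877, -0.0084, 0.4467]
orientation: [0.691, 0.723, -0.0, 0.0]
ft_force: [-0.2, -0.5, 0.9]
width: 0.0498
```

Run:
```python
from h import *
s=bot.get_state();print(s['tcp_pos'],s['orientation'],s['ft_force'],s['width'])
d=snap('wrist','w5.png')
t=snap('top','t3.png')
a=cv2.resize(t['image'][140:290,130:420,::-1],(560,290)); cv2.imwrite('pics/c5.png',np.vstack([d['image'][:300,:,::-1],a]))
m=mask(d['image'],(105,150,80),(130,255,255),(150,20,420,300)); n,l,st,c=cv2.connectedComponentsWithStats(m)
for i in range(1,n):
    if st[i][4]>200: print(st[i],rect(d,l==i,.016))
```

```text
[ 0.48770466 -0.00836405  0.44669006] [ 6.91307706e-01  7.22560474e-01 -9.10715139e-05  9.32035775e-05] [-0.15512126 -0.46435642  0.94847543] 0.04983987287718646
[ 226   85  112  178 3206] (array([ 0.4879, -0.0037]), array([0.2497, 0.1471]), 2.97, 3206)
[ 272  126   21  104 1564] (array([ 0.4874, -0.0037]), array([0.1464, 0.0273]), 3.12, 1564)
```

View pics/c5.png

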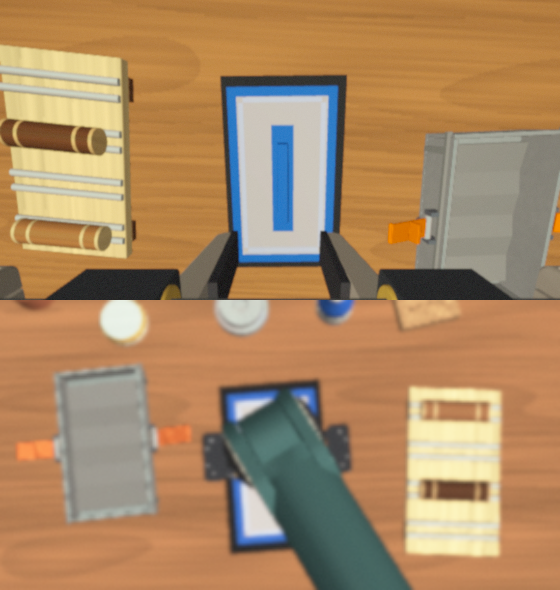

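Both blanks rest centred in their grooves, the tote is empty and the lid hasn't moved. I'll pick up the lid.

Emit:
{"api": "arm_command", "payload": {"steps": [[0,0.004,-0.04,0.5,0.05],[0,0.004,-0.08,0.5,0.05],[0,0.004,-0.12,0.5,0.05],[0,0.004,-0.16,0.5,0.05],[0,0.004,-0.19,0.5,0.05]], "force": 45}}

```text
time_s: 30.25
tcp_pos: [0.4872, -0.0045, 0.2545]
orientation: [0.688, 0.726, -0.001, -0.001]
ft_force: [-0.1, -0.1, 1.5]
width: 0.0499
```

Emit:
{"api": "arm_command", "payload": {"steps": [[0,0,-0.02,0,0.05],[0,0,-0.033,0,0.05],[0,0,-0.037,0,0.05],[0,0,-0.037,0,0.05],[0,0,-0.037,0,0.05]]}}

```text
time_s: 30.75
tcp_pos: [0.4877, -0.004, 0.2201]
orientation: [0.687, 0.726, 0.0, 0.0]
ft_force: [-0.4, -1.3, -1.0]
width: 0.0502
```

Emit:
{"api": "arm_command", "payload": {"steps": [[0,0,0,0,0.03],[0,0,0,0,0.01],[0,0,0,0,0],[0,0,0,0,0],[0,0,0,0,0]]}}

```text
time_s: 31.25
tcp_pos: [0.4877, -0.0041, 0.2198]
orientation: [0.687, 0.727, 0.0, 0.0]
ft_force: [0.2, -0.5, 0.3]
width: 0.012
```

Emit:
{"api": "arm_command", "payload": {"steps": [[0,0,0.01,0,0],[0,0,0.04,0,0],[0,0,0.08,0,0],[0,0,0.12,0,0],[0,0,0.14,0,0]]}}

```text
time_s: 31.75
tcp_pos: [0.4881, -0.0034, 0.3632]
orientation: [0.687, 0.727, 0.001, 0.001]
ft_force: [-0.0, -0.2, 0.7]
width: 0.0006
```

Run:
```python
from h import *
s=bot.get_state();print(s['tcp_pos'],s['orientation'],s['ft_force'],s['width'])
d=optics.get_image('wrist')
m=mask(d['image'],(105,150,80),(130,255,255),(100,20,460,300)); n,l,st,c=cv2.connectedComponentsWithStats(m)
for i in range(1,n):
    if st[i][4]>200: print(st[i],rect(d,l==i,s['tcp_pos'][2]-.171-.038+.006))
```

```text
[ 0.48813009 -0.00339231  0.36322161] [0.68687408 0.72677381 0.00127934 0.00147955] [-0.01473576 -0.23757524  0.66066576] 0.0005808591822712751
[ 255  100  138  170 3300] (array([0.4562, 0.0197]), array([0.1073, 0.0808]), 2.0, 3300)
[ 305  150   30  120 2153] (array([0.4707, 0.0206]), array([0.0796, 0.0156]), 2.02, 2153)
```

The jaws closed to zero, so the grasp missed. The lid appears to have been knocked aside, so I'll look again.

Emit:
{"api": "arm_command", "payload": {"steps": [[0,0.0,0.04,0,0.03],[0,0,0.08,0,0.05],[0,0,0.08,0,0.05],[0,0,0.08,0,0.05],[0,0,0.08,0,0.05]]}}

```text
time_s: 32.3
tcp_pos: [0.4872, -0.0044, 0.4387]
orientation: [0.687, 0.727, -0.001, -0.0]
ft_force: [0.2, 0.2, -0.5]
width: 0.0383
```

Run:
```python
from h import *
s=bot.get_state();print(s['tcp_pos'],s['orientation'],s['ft_force'],s['width'])
d=snap('wrist','w6.png')
m=mask(d['image'],(105,150,80),(130,255,255),(100,20,460,300)); n,l,st,c=cv2.connectedComponentsWithStats(m)
for i in range(1,n):
    if st[i][4]>200: print(st[i],rect(d,l==i,.016))
```

```text
[ 0.48724606 -0.00443182  0.4387465 ] [ 6.87156529e-01  7.26508911e-01 -6.98948241e-04 -4.67188481e-04] [ 0.1866719   0.19996928 -0.48329339] 0.038272703164215
[ 260  108  111  173 2821] (array([0.5118, 0.0425]), array([0.2463, 0.1445]), 2.22, 2821)
[ 301  148   24  103 1470] (array([0.5131, 0.0433]), array([0.1473, 0.0274]), 2.18, 1470)
```

View pics/w6.png

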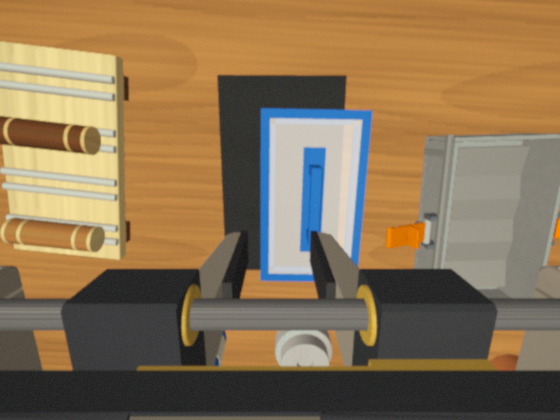

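The lid was knocked to about (0.512, 0.043): its px centre is (315,195), partly off the mat. I'll re-grasp it there.

Emit:
{"api": "arm_command", "payload": {"steps": [[0.012,0.024,-0.03,-1,0.05],[0.0245,0.047,-0.07,-1,0.05],[0.0245,0.047,-0.11,-1,0.05],[0.0245,0.047,-0.15,-1,0.05],[0.0245,0.047,-0.18,-1,0.05]]}}

```text
time_s: 32.85
tcp_pos: [0.511, 0.0431, 0.2561]
orientation: [0.693, 0.721, -0.002, -0.002]
ft_force: [0.4, 0.6, 0.4]
width: 0.0498
```

Emit:
{"api": "arm_command", "payload": {"steps": [[0,0,-0.02,0,0.05],[0,0,-0.035,0,0.05],[0,0,-0.04,0,0.05],[0,0,-0.04,0,0.04],[0,0,-0.04,0,0.02]]}}

```text
time_s: 33.35
tcp_pos: [0.5125, 0.043, 0.2204]
orientation: [0.693, 0.721, 0.001, 0.0]
ft_force: [0.1, -0.3, 0.6]
width: 0.0358
```

Emit:
{"api": "arm_command", "payload": {"steps": [[0,0,0,0,0.01],[0,0,0,0,0],[0,0,0,0,0],[0,0,0,0,0],[0,0,0,0,0]]}}

```text
time_s: 33.85
tcp_pos: [0.5125, 0.0429, 0.2203]
orientation: [0.693, 0.721, 0.0, 0.0]
ft_force: [-0.5, -0.6, 5.7]
width: 0.0132
```

Emit:
{"api": "arm_command", "payload": {"steps": [[0,0,0,0,0],[0,0,0.01,0,0],[0,0,0.04,0,0],[0,0,0.08,0,0],[0,0,0.12,0,0]]}}

```text
time_s: 34.35
tcp_pos: [0.5116, 0.0428, 0.3407]
orientation: [0.693, 0.721, -0.001, -0.001]
ft_force: [1.5, -0.4, -2.8]
width: 0.0136
```

Emit:
{"api": "arm_command", "payload": {"steps": [[0,0,0.02,0,0],[0,0,0.02,0,0],[0,0,0.02,0,0],[0,0,0.02,0,0],[0,0,0.02,0,0]]}}

```text
time_s: 34.85
tcp_pos: [0.5118, 0.0426, 0.3583]
orientation: [0.693, 0.721, -0.001, -0.001]
ft_force: [0.5, 0.4, -2.2]
width: 0.0138
```

Run:
```python
from h import *
s=bot.get_state();print(s['tcp_pos'],s['orientation'],s['ft_force'],s['width'])
d=snap('wrist','w7.png')
m=mask(d['image'],(105,150,80),(130,255,255),(100,10,460,320)); n,l,st,c=cv2.connectedComponentsWithStats(m)
for i in range(1,n):
    if st[i][4]>200: print(st[i],rect(d,l==i,s['tcp_pos'][2]-.171-.038+.006))
```

```text
[0.51177232 0.04262559 0.35828487] [ 0.69333566  0.72061363 -0.00084327 -0.00097755] [ 0.47760556  0.39644628 -2.22223798] 0.013804708133025855
[ 149   29  260  241 8970] (array([0.4614, 0.0402]), array([0.1457, 0.1444]), 2.15, 8970)
[ 255  120   48  179 4515] (array([0.4967, 0.0415]), array([0.1191, 0.0289]), 2.19, 4515)
```

The lid is held (width 13.8 mm, −2.2 N). I'll carry it to the tote.

Emit:
{"api": "arm_command", "payload": {"steps": [[0.001,0.015,0,0.5,0],[0.003,0.04,0,1,0],[0.005,0.065,0,1.5,0],[0.007,0.09,0,2,0],[0.009,0.115,0,2.7,0]]}}

```text
time_s: 35.4
tcp_pos: [0.5211, 0.1588, 0.3589]
orientation: [0.676, 0.737, -0.0, -0.0]
ft_force: [0.6, -0.1, -2.8]
width: 0.0134
```

Emit:
{"api": "arm_command", "payload": {"steps": [[0.002,0.03,0,0,0],[0.005,0.06,0,0,0],[0.007,0.09,0,0,0],[0.009,0.107,0,0,0],[0.0095,0.1125,0,0,0]]}}

```text
time_s: 35.9
tcp_pos: [0.53, 0.2726, 0.359]
orientation: [0.675, 0.738, -0.0, -0.001]
ft_force: [0.0, 0.5, -3.1]
width: 0.0135
```

Emit:
{"api": "arm_command", "payload": {"steps": [[0,0,0,0,0],[0,0,-0.01,0,0],[0,0,-0.03,0,0],[0,0,-0.05,0,0],[0,0,-0.055,0,0]]}}

```text
time_s: 36.4
tcp_pos: [0.5304, 0.2684, 0.3015]
orientation: [0.677, 0.736, -0.002, -0.0]
ft_force: [0.0, -0.8, -3.4]
width: 0.0137
```

Emit:
{"api": "arm_command", "payload": {"steps": [[0,0,0,0,0],[0,0,0,0,0],[0,0,0,0,0],[0,0,0,0,0],[0,0,0,0,0]]}}

```text
time_s: 36.9
tcp_pos: [0.5308, 0.2704, 0.3052]
orientation: [0.676, 0.737, 0.0, 0.0]
ft_force: [-0.1, 0.4, -2.2]
width: 0.0134
```

Run:
```python
from h import *
s=bot.get_state();print(s['tcp_pos'],s['orientation'],s['ft_force'],s['width'])
d=snap('side','s5.png'); t=snap('top','t5.png')
cv2.imwrite('pics/s5c.png',np.vstack([cv2.resize(d['image'][210:350,200:390,::-1],(640,470)),]))
m=mask(t['image'],(105,120,80),(130,255,255),(140,155,225,270)); print(rect(t,m,.102))
```

```text
[0.53078349 0.27042751 0.30519348] [6.76288213e-01 7.36636992e-01 3.87222081e-04 2.09404075e-04] [-0.09503574  0.3797102  -2.21531469] 0.013420893594233969
(array([0.5311, 0.2671]), array([0.2421, 0.1424]), 4.82, 358)
```

View pics/s5c.png

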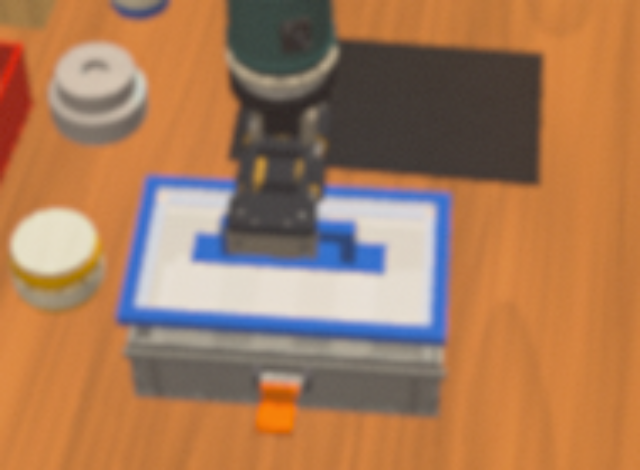

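The lid hangs centred about 23 mm above the rim. I'll lower it.

Emit:
{"api": "arm_command", "payload": {"steps": [[0,0.001,-0.005,0,0],[0,0.001,-0.01,0,0],[0,0.001,-0.015,0,0],[0,0.001,-0.02,0,0],[0,0.001,-0.023,0,0]]}}

```text
time_s: 37.5
tcp_pos: [0.5306, 0.2714, 0.2823]
orientation: [0.676, 0.737, -0.001, 0.0]
ft_force: [-6.1, -6.8, 23.1]
width: 0.0133
```

Emit:
{"api": "arm_command", "payload": {"steps": [[0,0,-0.001,0,0],[0,0,-0.002,0,0],[0,0,-0.002,0,0],[0,0,-0.002,0,0],[0,0,-0.002,0,0]]}}

```text
time_s: 38.0
tcp_pos: [0.5303, 0.2716, 0.2823]
orientation: [0.676, 0.737, -0.001, 0.001]
ft_force: [-6.3, -6.0, 19.5]
width: 0.0136
```

Contact came at TCP z = 0.2823, the predicted home height. I'll release and look.

Emit:
{"api": "arm_command", "payload": {"steps": [[0,0,0.002,0,0.02],[0,0,0.002,0,0.04],[0,0,0.002,0,0.05],[0,0,0.002,0,0.05],[0,0,0.002,0,0.05]]}}

```text
time_s: 38.5
tcp_pos: [0.5307, 0.2714, 0.2814]
orientation: [0.676, 0.737, -0.0, -0.0]
ft_force: [0.3, -0.3, 0.5]
width: 0.049
```

Emit:
{"api": "arm_command", "payload": {"steps": [[0,0,0.03,0,0.05],[0,0,0.07,0,0.05],[0,0,0.12,0,0.05],[0,0,0.145,0,0.05],[0,0,0.145,-8,0.05]]}}

```text
time_s: 39.0
tcp_pos: [0.5311, 0.2724, 0.4306]
orientation: [0.727, 0.687, 0.003, 0.0]
ft_force: [0.4, -0.2, -0.3]
width: 0.0498
```

Emit:
{"api": "arm_command", "payload": {"steps": [[0,0,0,-8,0.03],[0,0,0,-16,0.02],[0,0,0,-24,0],[0,0,0,-32,0],[0,0,0,-40,0]]}}

```text
time_s: 39.5
tcp_pos: [0.5306, 0.2714, 0.4265]
orientation: [0.919, 0.395, -0.0, -0.0]
ft_force: [-0.0, 0.1, 0.4]
width: 0.0124
```

Emit:
{"api": "arm_command", "payload": {"steps": [[0,0,0,-8,0],[0,0,0,-16,0],[0,0,0,-24,0],[0,0,0,-32,0],[0,0,0,-42,0]]}}

```text
time_s: 40.0
tcp_pos: [0.5306, 0.2714, 0.4265]
orientation: [0.999, 0.052, -0.0, -0.0]
ft_force: [0.3, -0.8, -0.1]
width: 0.0008
```

Emit:
{"api": "arm_command", "payload": {"steps": [[0,0,0,0,0],[0,0,0,0,0],[0,0,0,0,0],[0,0,0,0,0],[0,0,0,0,0]]}}

```text
time_s: 40.5
tcp_pos: [0.5308, 0.2712, 0.4266]
orientation: [0.998, 0.055, -0.0, -0.0]
ft_force: [0.1, -0.2, 0.4]
width: 0.0006
```

Run:
```python
from h import *
s=bot.get_state();print(s['tcp_pos'],s['orientation'],s['ft_force'],s['width'])
d=snap('wrist','w8.png'); im=d['image']
print('lid',rect(d,mask(im,(105,150,80),(130,255,255),(150,80,410,245)),.078))
m=mask(im,(105,150,80),(130,255,255),(205,150,365,200)); print('handle',rect(d,m,.117))
t=snap('top','t6.png')
print('lid',rect(t,mask(t['image'],(105,120,80),(130,255,255),(150,165,215,260)),.078))
```

```text
[0.5307763  0.27121587 0.42656399] [ 9.98470212e-01  5.52921078e-02 -1.30635929e-04 -3.63311993e-05] [ 0.08956575 -0.22718076  0.38586694] 0.0005818508779375532
lid (array([0.5302, 0.2739]), array([0.2458, 0.1368]), 4.92, 4767)
handle (array([0.5295, 0.2822]), array([0.1306, 0.0194]), 6.29, 1731)
lid (array([0.5298, 0.2513]), array([0.2593, 0.1294]), -6.36, 415)
```

View pics/w8.png

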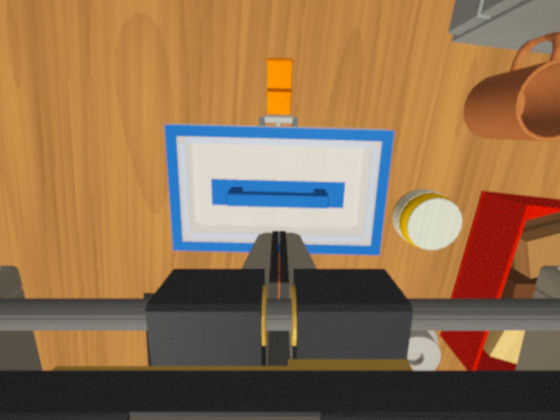

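The lid sits square on the rim at its old position. Now I'll push clip a shut from outside.

Emit:
{"api": "arm_command", "payload": {"steps": [[-0.004,0.04,0,-1.4,0],[-0.008,0.08,0,-1.4,0],[-0.012,0.12,0,-1.4,0],[-0.015,0.159,0,-1.4,0],[-0.015,0.159,-0.03,-1.4,0]]}}

```text
time_s: 41.1
tcp_pos: [0.5131, 0.4371, 0.4005]
orientation: [0.999, 0.046, 0.002, -0.005]
ft_force: [-0.8, 0.7, 0.9]
width: 0.0004
```

Emit:
{"api": "arm_command", "payload": {"steps": [[0,0,-0.03,0,0],[0,0,-0.07,0,0],[0,0,-0.11,0,0],[0,0,-0.14,0,0],[0,0,-0.146,0,0]]}}

```text
time_s: 41.6
tcp_pos: [0.5149, 0.429, 0.2464]
orientation: [0.999, 0.043, -0.003, 0.002]
ft_force: [-0.1, -0.5, 0.5]
width: 0.0006
```

Emit:
{"api": "arm_command", "payload": {"steps": [[0,0,0,0,0],[0.001,-0.008,0,0,0],[0.001,-0.016,0,0,0],[0.002,-0.023,0,0,0],[0.0025,-0.03,0,0,0]]}}

```text
time_s: 42.1
tcp_pos: [0.5163, 0.4111, 0.2589]
orientation: [0.999, 0.045, 0.005, -0.016]
ft_force: [-4.3, 31.4, 11.7]
width: 0.0006
```

Emit:
{"api": "arm_command", "payload": {"steps": [[0.001,-0.008,0,0,0],[0.001,-0.016,0,0,0],[0.002,-0.023,0,0,0],[0.0025,-0.03,0,0,0],[0.003,-0.036,0,0,0]]}}

```text
time_s: 42.6
tcp_pos: [0.5153, 0.3935, 0.272]
orientation: [0.998, 0.051, 0.012, -0.036]
ft_force: [-15.8, 58.9, 50.8]
width: 0.0005
```

Emit:
{"api": "arm_command", "payload": {"steps": [[-0.001,0.015,0,0,0],[-0.002,0.03,0.03,0,0],[-0.002,0.03,0.07,0,0],[-0.002,0.03,0.1,0,0],[-0.002,0.03,0.1,0,0]]}}

```text
time_s: 43.1
tcp_pos: [0.52, 0.3953, 0.3577]
orientation: [0.999, 0.043, 0.005, -0.003]
ft_force: [-0.4, 1.0, 0.4]
width: 0.0003
```

Run:
```python
from h import *
s=bot.get_state();print(s['tcp_pos'],s['orientation'],s['ft_force'],s['width'])
d=snap('wrist','w9.png');
for n in('wrist','side','top'):
    d=optics.get_image(n);m=mask(d['image'],(3,150,130),(18,255,255),{'wrist':(230,0,330,420),'side':(260,240,320,360),'top':(130,190,235,240)}[n])
    k,l,st,c=cv2.connectedComponentsWithStats(m)
    print(n,[(st[i].tolist(),c[i].round(1).tolist()) for i in range(1,k) if st[i][4]>12])
    for nm,z,y in(('shut',.102,.082),('open',.07,.1266),('shutb',.102,-.082),('openb',.07,-.1266)): print(nm,proj(d,[.53-.0859*y,.2705+.9963*y,z]).round(1))
```

```text
[0.51997099 0.39533619 0.35774038] [ 0.99907839  0.04256181  0.00478706 -0.0028191 ] [-0.39241083  1.01265929  0.39327808] 0.0002765260628171109
wrist [([230, 0, 100, 42, 3653], [277.0, 17.9]), ([230, 41, 100, 195, 18145], [280.1, 137.6])]
shut [275.1 264.4]
open [275.  204.9]
shutb [275.9 415.9]
openb [276.2 420.6]
side [([298, 260, 22, 8, 113], [307.0, 263.2]), ([260, 324, 60, 36, 1749], [288.4, 344.7])]
shut [281.5 311.2]
open [280.  333.9]
shutb [287.7 262.1]
openb [289.3 258. ]
top [([212, 204, 18, 12, 168], [220.6, 209.3]), ([145, 212, 12, 10, 75], [151.8, 215.3])]
shut [154.6 215.3]
open [142.9 217.5]
shutb [208.1 209.4]
openb [223.8 208.6]
```

The push jammed by friction: 59 N at the wrist, and the arm tilted. I'll check the clip's state numerically by comparing with earlier pictures.

```bash
cat >> h.py <<'E'
def clips(d,n):
    m=mask(d['image'],(4,215,200),(15,255,255),{'side':(255,240,325,360),'top':(130,190,235,240)}[n])
    k,l,st,c=cv2.connectedComponentsWithStats(m)
    return [(st[i].tolist(),c[i].round(1).tolist()) for i in range(1,k) if st[i][4]>8]
E
python3 - <<'E'
from h import *
for f in('side0','s1','s2'): print(f,clips(dict(np.load(f'pics/{f}.npz')),'side'))
for f in('top0','t2','t3'): print(f,clips(dict(np.load(f'pics/{f}.npz')),'top'))
for n in('side','top'): d=snap(n,n+'7.png'); print('now',n,clips(d,n))
d=dict(np.load('pics/top7.npz'));print('lid',rect(d,mask(d['image'],(105,120,80),(130,255,255),(150,165,215,260)),.078))
print(dict(np.load('pics/s1.npz'))['image'][325:338:3,280].tolist(), d['image'][214:217,150].tolist())
E
```

```text
side0 [([285, 268, 9, 4, 32], [288.8, 269.3])]
s1 [([276, 329, 12, 10, 96], [281.1, 333.9])]
s2 [([286, 255, 10, 8, 69], [290.4, 258.6]), ([285, 265, 10, 8, 67], [289.8, 268.6]), ([276, 329, 12, 10, 95], [281.3, 333.9])]
top0 []
t2 []
t3 []
now side [([278, 325, 10, 2, 13], [282.4, 325.5]), ([276, 329, 12, 10, 84], [281.1, 333.8])]
now top []
lid (array([0.532 , 0.2703]), array([0.2405, 0.1467]), 4.1, 747)
[[224, 107, 21], [178, 84, 12], [245, 125, 10], [245, 127, 10], [235, 114, 9]] [[252, 160, 87], [252, 157, 84], [246, 148, 82]]
```

Clip a is still open and unmoved, because pushing its end flat-on jams. I'll pinch the plate's sides and swing it along its arc instead.

Emit:
{"api": "arm_command", "payload": {"steps": [[0,0,0,0,0.03],[0,0,0,0,0.046],[0,0,0,0,0.046],[0,0,0,0,0.046],[0,0,0,0,0.046]], "force": 30}}

```text
time_s: 43.9
tcp_pos: [0.5192, 0.3944, 0.3506]
orientation: [0.999, 0.043, -0.0, 0.0]
ft_force: [0.2, -0.3, -0.6]
width: 0.0383
```

Emit:
{"api": "arm_command", "payload": {"steps": [[0,0.002,-0.03,0,0.046],[0,0.002,-0.06,0,0.046],[0,0.002,-0.085,0,0.046],[0,0.002,-0.1,0,0.046],[0,0.002,-0.1025,0,0.046]]}}

```text
time_s: 44.4
tcp_pos: [0.5188, 0.3959, 0.2463]
orientation: [0.999, 0.043, -0.001, 0.001]
ft_force: [-0.3, 0.1, 0.3]
width: 0.0457
```

Emit:
{"api": "arm_command", "payload": {"steps": [[0,0,0,0,0.03],[0,0,0,0,0.015],[0,0,0,0,0.01],[0,0,0,0,0.01],[0,0,0,0,0.01]]}}

```text
time_s: 44.9
tcp_pos: [0.5178, 0.397, 0.2495]
orientation: [0.999, 0.043, -0.001, -0.0]
ft_force: [-5.0, -0.9, 3.0]
width: 0.0254
```

Emit:
{"api": "arm_command", "payload": {"steps": [[0,-0.002,0.0045,0,0.01],[0,-0.0045,0.009,0,0.01],[0.0005,-0.0075,0.013,0,0.01],[0.001,-0.0107,0.0167,0,0.01],[0.001,-0.0145,0.02,0,0.01]]}}

```text
time_s: 45.4
tcp_pos: [0.519, 0.3828, 0.2681]
orientation: [0.999, 0.043, -0.001, -0.001]
ft_force: [-2.4, 4.8, -8.5]
width: 0.0254
```

Emit:
{"api": "arm_command", "payload": {"steps": [[0.0005,-0.004,0.003,0,0.01],[0.0005,-0.0085,0.0055,0,0.01],[0.001,-0.0125,0.008,0,0.01],[0.0015,-0.018,0.0095,0,0.01],[0.002,-0.022,0.011,0,0.01]]}}

```text
time_s: 45.9
tcp_pos: [0.5208, 0.3611, 0.2801]
orientation: [0.999, 0.043, -0.001, -0.002]
ft_force: [-5.8, 4.2, -2.4]
width: 0.0253
```

Emit:
{"api": "arm_command", "payload": {"steps": [[0.0005,-0.005,0.0007,0,0.01],[0.001,-0.01,0.001,0,0.01],[0.001,-0.01,0.001,0,0.01],[0.001,-0.01,0.001,0,0.02],[0.001,-0.01,0.001,0,0.04]]}}

```text
time_s: 46.4
tcp_pos: [0.5232, 0.3501, 0.2817]
orientation: [0.999, 0.043, 0.001, -0.0]
ft_force: [0.0, 0.4, 0.2]
width: 0.0311
```

Emit:
{"api": "arm_command", "payload": {"steps": [[0,0,0,0,0.046],[0,0,0,0,0.046],[0,0,0.03,0,0.046],[0,0,0.07,0,0.046],[0,0,0.1,0,0.046]]}}

```text
time_s: 46.9
tcp_pos: [0.5238, 0.3497, 0.3825]
orientation: [0.999, 0.042, 0.001, -0.0]
ft_force: [0.4, -0.0, 0.9]
width: 0.0461
```

Run:
```python
from h import *
s=bot.get_state();print(s['tcp_pos'],s['orientation'],s['ft_force'],s['width'])
for n in('side','top'): d=snap(n,n+'8.png'); print('now',n,clips(d,n))
a=dict(np.load('pics/side0.npz'))['image'];b=dict(np.load('pics/s2.npz'))['image'];c=dict(np.load('pics/side8.npz'))['image']
for y in range(306,342,3): print(y,a[y,284],b[y,282],c[y,284],c[y,282])
```

```text
[0.52382638 0.34965841 0.38248703] [ 9.99100353e-01  4.23965765e-02  9.64171445e-04 -2.90367458e-04] [ 0.42490594 -0.0009687   0.88265175] 0.04605691245418192
now side [([286, 261, 5, 2, 9], [287.8, 261.6])]
now top []
306 [225 215 198] [163 155 137] [232 223 208] [233 223 209]
309 [227 122  64] [163 154 137] [236 130  68] [233 126  64]
312 [147  72  25] [164 157 141] [157  79  32] [158  79  29]
315 [148  72  20] [121 116 105] [159  79  29] [159  79  28]
318 [150  74  26] [114 105  95] [158  79  29] [159  78  30]
321 [152  83  50] [147 140 127] [161  89  52] [163  94  62]
324 [135 122 110] [227 134  83] [144 129 118] [140 127 116]
327 [131 122 111] [170  79   9] [143 132 121] [133 123 114]
330 [93 79 73] [220  98  10] [103  87  81] [121  95  81]
333 [187 116  63] [244 125  10] [197 123  64] [207 128  66]
336 [189 116  61] [244 122  10] [204 125  65] [205 127  64]
339 [189 117  60] [181  98  39] [201 124  63] [202 126  65]
```

Clip a's pixel profile matches the initial shut picture row by row. I'll do the same on clip b, mirrored.

Emit:
{"api": "arm_command", "payload": {"steps": [[0.0035,-0.041,0,0,0.046],[0.007,-0.082,0,0,0.046],[0.0105,-0.123,0,0,0.046],[0.014,-0.164,0,0,0.046],[0.0175,-0.205,0,0,0.046]]}}

```text
time_s: 47.5
tcp_pos: [0.5408, 0.1425, 0.3797]
orientation: [0.999, 0.042, -0.0, 0.0]
ft_force: [0.1, 0.4, 0.4]
width: 0.0459
```

Emit:
{"api": "arm_command", "payload": {"steps": [[0,0,0,0,0.046],[0,0,-0.02,0,0.046],[0,0,-0.05,0,0.046],[0,0,-0.08,0,0.046],[0,0,-0.1,0,0.046]]}}

```text
time_s: 48.0
tcp_pos: [0.5402, 0.1445, 0.2779]
orientation: [0.999, 0.043, -0.001, 0.0]
ft_force: [0.4, 0.4, -0.5]
width: 0.0461
```

Emit:
{"api": "arm_command", "payload": {"steps": [[0,0,-0.015,0,0.046],[0,0,-0.028,0,0.046],[0,0,-0.034,0,0.046],[0,0,-0.0345,0,0.046],[0,0,-0.0345,0,0.046]]}}

```text
time_s: 48.5
tcp_pos: [0.541, 0.1451, 0.2463]
orientation: [0.999, 0.043, 0.001, -0.0]
ft_force: [-0.1, -0.4, -0.8]
width: 0.046
```

Emit:
{"api": "arm_command", "payload": {"steps": [[0,0,0,0,0.03],[0,0,0,0,0.015],[0,0,0,0,0.01],[0,0,0,0,0.01],[0,0,0,0,0.01]]}}

```text
time_s: 49.0
tcp_pos: [0.5396, 0.1449, 0.2461]
orientation: [0.999, 0.043, -0.001, 0.001]
ft_force: [-5.3, -1.3, 6.4]
width: 0.0251
```

Emit:
{"api": "arm_command", "payload": {"steps": [[0,0.002,0.0045,0,0.01],[0,0.0045,0.009,0,0.01],[-0.0005,0.0075,0.013,0,0.01],[-0.001,0.0107,0.0167,0,0.01],[-0.001,0.0145,0.02,0,0.01]]}}

```text
time_s: 49.5
tcp_pos: [0.5388, 0.1579, 0.2649]
orientation: [0.999, 0.042, -0.002, 0.002]
ft_force: [-4.5, -6.3, -8.7]
width: 0.0254
```

Emit:
{"api": "arm_command", "payload": {"steps": [[-0.0005,0.004,0.003,0,0.01],[-0.0005,0.0085,0.0055,0,0.01],[-0.001,0.0125,0.008,0,0.01],[-0.0015,0.018,0.0095,0,0.01],[-0.002,0.022,0.011,0,0.01]]}}

```text
time_s: 50.0
tcp_pos: [0.537, 0.1792, 0.2766]
orientation: [0.999, 0.042, -0.002, 0.003]
ft_force: [-4.9, -8.5, -0.3]
width: 0.0253
```

Emit:
{"api": "arm_command", "payload": {"steps": [[-0.0005,0.005,0.001,0,0.01],[-0.001,0.01,0.002,0,0.01],[-0.001,0.01,0.002,0,0.01],[-0.001,0.01,0.002,0,0.02],[-0.001,0.01,0.002,0,0.04]]}}

```text
time_s: 50.5
tcp_pos: [0.537, 0.1923, 0.28]
orientation: [0.999, 0.043, 0.001, -0.001]
ft_force: [0.3, -0.2, 0.0]
width: 0.0314
```

Emit:
{"api": "arm_command", "payload": {"steps": [[0,0,0,0,0.046],[0,0,0,0,0.046],[0,0,0.03,0,0.046],[0,0,0.07,0,0.046],[0,0,0.11,0,0.046]]}}

```text
time_s: 51.0
tcp_pos: [0.5369, 0.1917, 0.3904]
orientation: [0.999, 0.043, 0.0, -0.001]
ft_force: [1.0, -0.2, -0.3]
width: 0.0458
```

Emit:
{"api": "arm_command", "payload": {"steps": [[-0.01,-0.04,0.01,0,0.046],[-0.02,-0.08,0.03,0,0.046],[-0.03,-0.12,0.05,0,0.046],[-0.03,-0.16,0.05,0,0.046],[-0.03,-0.2,0.05,0,0.046]]}}

```text
time_s: 51.5
tcp_pos: [0.5068, -0.0098, 0.4405]
orientation: [0.999, 0.043, 0.002, 0.001]
ft_force: [1.1, 0.3, -0.1]
width: 0.0459
```

Emit:
{"api": "arm_command", "payload": {"steps": [[0,-0.04,0,0,0.046],[-0.01,-0.08,0,0,0.046],[-0.02,-0.12,0,0,0.046],[-0.03,-0.16,0,0,0.046],[-0.04,-0.2,0,0,0.046]]}}

```text
time_s: 52.0
tcp_pos: [0.4666, -0.2101, 0.4396]
orientation: [0.999, 0.043, 0.001, 0.001]
ft_force: [0.8, 0.9, -0.4]
width: 0.0459
```

Emit:
{"api": "arm_command", "payload": {"steps": [[0,-0.04,0,0,0.046],[-0.01,-0.08,0,0,0.046],[-0.02,-0.12,0,0,0.046],[-0.03,-0.16,0,0,0.046],[-0.03,-0.16,0,0,0.046]]}}

```text
time_s: 52.5
tcp_pos: [0.4344, -0.375, 0.4387]
orientation: [0.999, 0.038, 0.0, 0.002]
ft_force: [0.5, -0.1, 0.3]
width: 0.0456
```

Run:
```python
from h import *
s=bot.get_state();print(s['tcp_pos'],s['ft_force'],s['width'])
d=snap('side','side9.png'); print(clips(d,'side')); t=snap('top','top9.png')
a=dict(np.load('pics/side0.npz'))['image'].astype(int);b=dict(np.load('pics/s2.npz'))['image'];c=d['image'].astype(int)
for y in range(252,275,2): print(y,a[y,289],b[y,289],c[y,289])
T=dict(np.load('pics/top0.npz'))['image'].astype(int); e=abs(T-t['image']).max(2)
print('lid0',rect(t,mask(t['image'],(105,120,80),(130,255,255),(150,165,215,260)),.078))
print('tote roi diff',(e[165:265,145:225]>60).sum(),'shift',(abs(a-c).max(2)[240:345,225:345]>60).sum())
m=((e>60)*255).astype(np.uint8); k,l,st,cc=cv2.connectedComponentsWithStats(m)
for i in range(1,k):
    if st[i][4]>15: print(st[i].tolist(),cc[i].round())
# blanks on rack
h=t['image'][180:275,335:395]; v=mask(t['image'],(0,60,0),(18,255,190),(341,187,389,270)); k,l,st,cc=cv2.connectedComponentsWithStats(cv2.morphologyEx(v,cv2.MORPH_CLOSE,np.ones((3,7))))
for i in range(1,k):
    if st[i][4]>40: print('blank',rect(t,l==i,.06))
```

```text
[ 0.43437542 -0.37496218  0.43865846] [ 0.49974727 -0.10820585  0.28378532] 0.045618785327019455
[([285, 259, 6, 2, 9], [287.3, 259.7]), ([285, 268, 9, 4, 31], [288.6, 269.4])]
252 [63 56 52] [68 57 55] [64 56 52]
254 [63 55 52] [174  86  38] [62 53 50]
256 [62 56 55] [230 112   9] [61 54 54]
258 [124  70  51] [230 110  10] [125  69  50]
260 [219 103   6] [231 111  10] [221 104   6]
262 [157  77  25] [228 107  10] [158  78  22]
264 [146  72  19] [172  82  11] [148  74  28]
266 [152  75  31] [227 109  10] [151  73  25]
268 [227 105   9] [229 110  10] [226 104   9]
270 [242 122   7] [230 112  10] [242 121   7]
272 [218 101  79] [229 110  13] [219 108  86]
274 [158 159 181] [171 135 115] [166 168 184]
lid0 (array([0.5307, 0.2689]), array([0.2421, 0.143 ]), 4.88, 830)
tote roi diff 0 shift 0
[348, 192, 36, 11, 324] [366. 197.]
[381, 198, 151, 222, 17576] [454. 323.]
[347, 233, 37, 11, 361] [365. 238.]
[533, 283, 25, 15, 70] [548. 290.]
[532, 288, 28, 69, 853] [548. 323.]
[283, 400, 97, 20, 810] [339. 412.]
[404, 408, 4, 8, 20] [405. 411.]
[269, 410, 4, 10, 18] [270. 415.]
[408, 413, 5, 7, 16] [410. 417.]
blank (array([ 0.5773, -0.2986]), array([0.0994, 0.0083]), 86.06, 88)
blank (array([ 0.5566, -0.2978]), array([0.093 , 0.0081]), 86.55, 79)
blank (array([ 0.439 , -0.2897]), array([0.1051, 0.0305]), 86.27, 337)
```

Tote, lid and clips now match the starting picture with no pixel differences. The only other changes are the two blanks on the rack and the arm. Handing in.

```bash
python3 -c "
from h import *
s=bot.get_state();print(s['time_s'],s['dq'].round(3));print(bot.hand_in())"
```

```text
52.6 [-0.031 -0.017 -0.036  0.023 -0.007  0.003 -0.002]
the job is handed in; nothing more can be done
None
```

The job is done and handed in at 52.6 s. I opened both clips and set the lid flat on the mat. There were only two blanks: the dark one went in groove 1 and the brown one in groove 3. I then put the lid back home and shut both clips.

**Final checks:**
- **Tote, lid and clips:** the final pictures match the starting ones around the tote, with no pixels differing beyond the threshold. Both clips read shut in the side view.
- **Blanks:** both lie within about 1 mm of the groove middle, measured in the top view.
- **Bystanders:** the top view shows no change apart from the blanks and the arm.

**What went wrong on the way:**
- **Lid knocked:** it was knocked a few centimetres, partly off the mat, just before I went to pick it up. The first grasp closed on nothing, and I found it again and re-grasped it.
- **Clip a jammed:** my first attempt to shut it by pushing from outside stuck, peaking at about 79 N at the wrist (the limit is 120 N), probably all at the fingertips. I shut both clips by pinching and swinging them instead.

I had used up the picture viewer by then, so the last checks are numerical comparisons rather than looked at.

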